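Pull the sample can from behind the lane's other contents

TASK

The short can at the closed end of the guide-rail lane is due for its seam check. Clear the bottle and the seaming chuck that stand in front of it onto the ribbed rubber mat, and only then take the can out and stand it inside the white ring of the round gauge stand; after that put the bottle and the chuck back in the lane, each where it stood at the start. Keep all three upright, set them down gently, and leave the stack of can ends and the roll of tape as they are.

Things in the scene. Friction and masses are not known exactly. Their poses are not given: they have to be found in the camera images.
- can: short, full, closed drinks can of plain aluminium, 53 mm diameter, 88 mm tall, about 170 g, straight-sided from 6 to 78 mm above its foot, then tapering to 47 mm; stands upright at the closed (+x) end of the lane. Origin: centre of its underside; z up along its axis.
- bottle: small amber glass bottle, full and capped, about 380 g, 160 mm tall: body 54 mm diameter up to 85 mm, shoulder up to 118 mm, neck 27 to 28 mm diameter from 118 to 150 mm, steel cap 29 mm diameter on top. Stands in the lane in front of the can, in the middle or the front place. Origin: centre of its underside; z up along its axis.
- chuck: seaming chuck: stepped round steel part, about 650 g, 125 mm tall, standing on its disc: disc 54 mm diameter up to 22 mm, step 42 mm diameter up to 34 mm, then a shank 26 mm diameter up to the top. Stands in the lane in front of the can, in the other of the middle and front places. Origin: centre of its underside; z up along its axis.
- lane: fixed lane along its x axis: base plate 4 mm thick, x -100 to +150 mm, 100 mm wide. Side guide rails 76 mm apart inside, 99 mm over their posts, 75 mm high. Open at -x (robot side), stop bar at x = +138 mm, 35 mm high. Places on the centre line: front x -54, middle +8, can +70 mm; 8 mm gaps between neighbours (no finger room), 41 mm behind the can. Origin: centre line, on the table.
- mat: fixed black ribbed rubber mat, the side area: 240 mm along its x axis, 140 mm along its y axis, things stand 4 mm above the table. Origin: its centre, on the table.
- stand: fixed low round gauge stand: dark steel platform 110 mm diameter, top 20 mm above the table, with a white ring on it (76 mm inner and 84 mm outer diameter, 6 mm high) in which the can stands on the platform. A dial gauge on a post, 91 mm high, stands 92 mm from the centre towards +x of the stand. Origin: centre of the platform, on the table.
- ends: bystander: loose stack of aluminium can ends, 54 mm diameter, 40 mm high. Origin: centre of its underside.
- tape: bystander: loose roll of paper tape lying flat, 56 mm outer diameter, 36 mm high. Origin: centre of its underside.

How it is judged:
On the way, in this order (a step that is already met when the one before it is completed fails the run):
1. bottle and chuck both stand on the mat while the can is still in its place (x of bottle in the frame of mat between -0.1 and 0.1 m and y of bottle in the frame of mat between -0.05 and 0.05 m and z of bottle in the frame of mat between 0 and 0.009 m and angle between each of bottle, chuck's own z axis and vertical below 0.12 rad and linear speed of each of bottle, chuck below 0.03 m/s and x of chuck in the frame of mat between -0.1 and 0.1 m and y of chuck in the frame of mat between -0.05 and 0.05 m and z of chuck in the frame of mat between 0 and 0.009 m and distance of can from where it was at the start of the episode below 0.015 m), for 0.2 s.
2. the can stands in the stand's ring while bottle and chuck are still on the mat (horizontal distance between can and stand below 0.013 m and z of can in the frame of stand between 0.016 and 0.025 m and angle between can's own z axis and vertical below 0.1 rad and linear speed of each of can, bottle, chuck below 0.03 m/s and x of bottle in the frame of mat between -0.1 and 0.1 m and y of bottle in the frame of mat between -0.05 and 0.05 m and z of bottle in the frame of mat between 0 and 0.009 m and angle between each of bottle, chuck's own z axis and vertical below 0.12 rad and x of chuck in the frame of mat between -0.1 and 0.1 m and y of chuck in the frame of mat between -0.05 and 0.05 m and z of chuck in the frame of mat between 0 and 0.009 m), for 0.2 s.
At the end, for the whole second after the job is handed in: The can stands upright on the stand inside the ring (centre within 13 mm), the bottle and the chuck stand upright in the lane, each within 15 mm of where it was at the start, all at rest (horizontal distance between can and stand below 0.013 m and z of can in the frame of stand between 0.016 and 0.025 m and angle between each of can, bottle, chuck's own z axis and vertical below 0.1 rad and linear speed of each of can, bottle, chuck below 0.03 m/s and distance of each of bottle, chuck from where it was at the start of the episode below 0.015 m); the robot touches nothing.
It fails at once if the can, the bottle or the chuck is tipped by more than 30 degrees (angle between any of can, bottle, chuck's own z axis and vertical above 0.52 rad).
It fails at once if the can, the bottle or the chuck is dropped or thrown (moves faster than 0.6 m/s without being held) ((linear speed of can above 0.6 m/s and contact force between can and the fingers below 0.1 N) or (linear speed of bottle above 0.6 m/s and contact force between bottle and the fingers below 0.1 N) or (linear speed of chuck above 0.6 m/s and contact force between chuck and the fingers below 0.1 N)).
It fails at once if the stack of can ends or the roll of tape is pushed more than 25 mm (distance of any of ends, tape from where it was at the start of the episode above 0.025 m).
It also fails if it takes over 141 s, if anything falls off the work surface, if the arm or the gripper's body presses on something with over 40 N, if the wrist force passes 120 N, or if a joint passes its speed limit or range.

ROBOT

A 6-joint arm with a two-finger parallel gripper is mounted at the origin on the work surface. World frame = base frame: x ahead of the robot, y to its left, z up, the work surface at z = 0. Lengths are in m, angles in rad, forces in N, time in s.
With the tool pointing down it reaches from about 0.225 to 0.875 m from the base axis. Payload 3.4 kg.
Tool frame: the origin (TCP) lies at the very end of the fingers, on their centre line; the grasp point (between the pads) lies 19 mm behind it (grip_depth is the distance from the TCP to the grasp point, in m); x points along the fingers, z is the direction in which the jaws open and shut, and the axes are right-handed (so a half turn about x gives the same grasp; the last joint's range is limited). The gripper opens to 85 mm and grips with 20 to 120 N. Pads are 22 mm wide; open, the fingers measure 114 mm over their backs; the gripper's body (76 mm by 85 mm) begins 54 mm behind the grasp point. The pads swing forward as they close: fully open they stand 13 mm farther back than shut.
Start: joints at [-1.333, 0.276, 1.505, -0, 1.361, -0.121], TCP at [0.202, -0.538, 0.231] pointing down, gripper open.
Joint ranges: [-2.89, 2.89], [-0.75, 2.08], [0.22, 2.7], [-1.18, 4.32], [0.11, 2.71], [-2.7, 2.7]. Speed limits (rad/s): [2.57, 2.57, 3.14, 3.14, 3.14, 3.14].

INTERFACE

Orientations are given as a unit quaternion [w, x, y, z].
In Python, from rig import get_state, get_image, sign_off, grip_depth gives the robot as it stands. The module is installed in compiled form; this text tells all that it offers.
- The arm moves only by the tool arm_command, never from a script. Its argument "series" is a list of rows, each an object with "dp": the shift along the tool's x, y, z scaled (see below), a list of three; "angular": the turn, a rotation vector about the tool's x, y, z scaled (see below), a list of three; "gripper": the finger opening in mm, from 0 to 85.4. A call has exactly 8 rows; each row shifts and turns the pose as measured when the row begins, along the tool's axes as they then stand; what a row does not reach is not made up. The controller multiplies each number of a shift by 0.12 m and each number of a turn by 90 degrees. A row lasts 1/8 s, in which the tool goes at most 62.5 mm and 10.7 degrees, less where a joint would pass 70% of its speed; a pose out of reach is approached as far as the arm can. A call with a number of a shift or a turn outside -1 to 1 is refused whole. A call with a gripper value outside its range is refused whole. The fingers move at their own pace and stop on an object; "grip_force" is the grip in N (left out, the last holds). Time passes only in rows, so rows that do not move let the fingers close, or fill a call up. It gives the time, the measured TCP pose, the force and the opening at its end, in the units of the state.
- get_state(): the state, without advancing time (a new reading comes with each control period).
- get_image(name): name is "scene" or "side" or "wrist"; returns a dict with "image" (480x640x3 uint8, blue, green, red), "depth" (480x640 float32, m along the optical axis (not along the pixel's ray), 0 where there is no reading), "mtx" (3x3 intrinsics, pixels), "k1" (the pictures are not rectified: a ray, as slopes to the right and down, at radius r is drawn at 1 + k1 r^2 times it, then the intrinsics apply), "view" (4x4, takes a point from world to camera coordinates); the wrist camera has in their place "mount" (4x4, takes a point from camera to tool coordinates, whose origin is the TCP and whose axes are the tool frame's). Camera axes: x right, y up, looking along -z (the intrinsics and any distortion apply to the point x, -y, -z); pixel columns grow to the right and rows downward; lengths in m; the calibration is good to about 2 mm. A picture is of the moment at which its call begins: read the wrist's pose just before it.
- sign_off(): hands the job in, once; it reports no verdict.
The state is a dict: "clock": time; "qpos": joint angles; "qd": joint speeds; "effort": joint torques, N m; "position": TCP position; "ee_rot": TCP orientation; "contact_force": force on the tool from outside, world axes, zero at the start; "moment": the same for the moment, N m; "width": finger opening in m.
Only numpy, scipy, OpenCV 4.12 (cv2) and the standard library are available. Lean on these libraries where they do the work, as an engineer would, in place of code of your own. Each camera call takes 0.05 s, during which the arm holds its last target. There are 200 camera calls.

## Working session

There is one attempt and no reset: what is moved stays moved. The work goes in short steps, Python scripts to look and compute and a tool call to move; the robot and the scene stay as the last step left them, time stands still between calls to the robot, and variables do not carry over. Pictures are saved under pics/ and viewed, about 12 in all and at most 16, crops included, and the job is handed in when it is done.

Besides the shell and the picture viewer there is one more tool, called after "Call:" as name([rows], argument=value, ...), one row to a line, values as JSON. arm_command: Moves the arm, as the interface text tells. Its arguments: {"type":"object","properties":{"series":{"type":"array","items":{"type":"object","properties":{"dp":{"type":"array","items":{"type":"number"}},"angular":{"type":"array","items":{"type":"number"}},"gripper":{"type":"number"}}}},"grip_force":{"type":"number"}},"required":["series"]}

```bash
mkdir -p pics; cat > h.py <<'E'
import numpy as np, cv2
from rig import get_state, get_image
def grab(n):
    s=get_state(); d=get_image(n)
    if n=="wrist":
        from scipy.spatial.transform import Rotation as R
        T=np.eye(4); q=s["ee_rot"]; T[:3,:3]=R.from_quat([q[1],q[2],q[3],q[0]]).as_matrix(); T[:3,3]=s["position"]
        d["c2w"]=T@np.array(d["mount"])
    else: d["c2w"]=np.linalg.inv(np.array(d["view"]))
    return d
def rays(d,uv):
    uv=np.asarray(uv,float).reshape(-1,2); K=np.array(d["mtx"])
    x=np.c_[(uv[:,0]-K[0,2])/K[0,0],(uv[:,1]-K[1,2])/K[1,1]]
    u=x.copy()
    for _ in range(20): u=x/(1+d["k1"]*(u**2).sum(1,keepdims=True))
    return np.c_[u[:,0],-u[:,1],-np.ones(len(u))]
def onplane(d,uv,z):
    r=rays(d,uv)@d["c2w"][:3,:3].T; o=d["c2w"][:3,3]
    return o+r*((z-o[2])/r[:,2])[:,None]
def cloud(d,uv=None):
    if uv is None:
        v,u=np.mgrid[0:480,0:640]; uv=np.c_[u.ravel(),v.ravel()]
    uv=np.asarray(uv); z=d["depth"][uv[:,1].astype(int),uv[:,0].astype(int)]
    p=rays(d,uv)*z[:,None]
    return p@d["c2w"][:3,:3].T+d["c2w"][:3,3], z>0
E
python3 - <<'E'
from h import *
s=get_state(); print({k:np.round(v,3) for k,v in s.items()})
for n in("scene","side"):
    d=grab(n); cv2.imwrite(f"pics/{n}0.png",d["image"]); print(n,np.round(d["c2w"],3).tolist(),d["k1"],np.array(d["mtx"]).tolist(),(d["depth"]>0).mean())
E
```

```text
{'clock': np.float64(0.0), 'qpos': array([-1.333,  0.277,  1.506,  0.   ,  1.361, -0.121]), 'qd': array([-0.   ,  0.   ,  0.002, -0.   ,  0.002,  0.001]), 'effort': array([ 0.0000e+00, -4.1677e+01, -2.4581e+01, -0.0000e+00,  1.1000e-02,
        0.0000e+00]), 'position': array([ 0.202, -0.538,  0.23 ]), 'ee_rot': array([ 0.581,  0.403,  0.582, -0.402]), 'contact_force': array([ 0.016, -0.249, -0.806]), 'moment': array([-0.07 , -0.003, -0.   ]), 'width': np.float64(0.085)}
scene [[0.779, -0.337, 0.528, 1.224], [0.626, 0.404, -0.667, -0.921], [0.012, 0.85, 0.526, 0.779], [0.0, 0.0, 0.0, 1.0]] -0.21142956437292218 [[624.0486772148072, 0.0, 332.4587608717703], [0.0, 624.0486772148072, 242.68071774585945], [0.0, 0.0, 1.0]] 0.9957096354166667
side [[-0.853, 0.343, -0.393, 0.059], [-0.521, -0.588, 0.618, 0.68], [-0.018, 0.732, 0.681, 0.821], [0.0, 0.0, 0.0, 1.0]] -0.012023467724517801 [[508.59336112330544, 0.0, 321.49309121135315], [0.0, 508.59336112330544, 235.10062380453323], [0.0, 0.0, 1.0]] 0.99595703125
```

View pics/scene0.png

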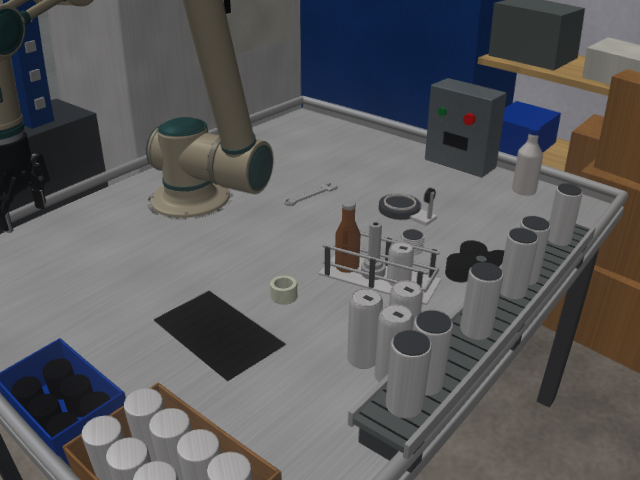

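View pics/side0.png

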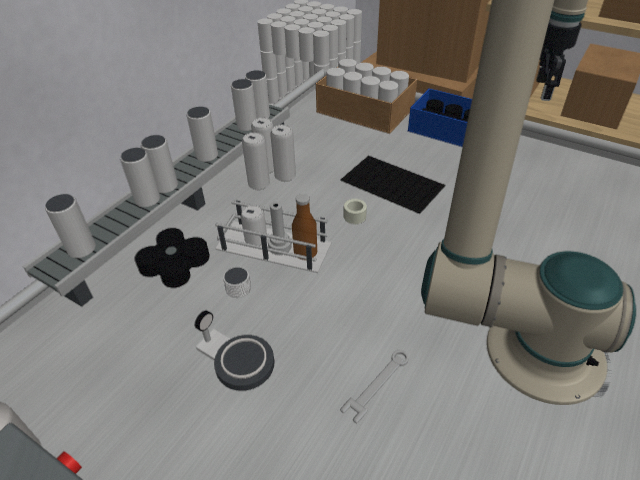

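The scene view shows the mat at (220,333), tape at (284,289), and the lane at about (380,265). In the lane the bottle is in front at (348,240), the chuck is in the middle at (376,240) and the can is at the end at (401,262). The stand is at (400,205) and the ends stack at (412,240). The side view agrees: stand (245,360), ends (237,282), tape (355,211). Next I'll build a top-down map from the depth images.

```bash
python3 - <<'E'
from h import *
H=[];C=[]
for n in("scene","side"):
    d=grab(n); p,ok=cloud(d); c=d["image"].reshape(-1,3)
    m=ok&(p[:,2]<0.3)&(p[:,2]>-.02); H.append(p[m]);C.append(c[m])
    # amber
    hsv=cv2.cvtColor(d["image"],cv2.COLOR_BGR2HSV).reshape(-1,3)
    a=ok&(hsv[:,0]<20)&(hsv[:,1]>120)&(p[:,2]>.02)&(p[:,2]<.16)&(p[:,0]>.25)&(p[:,0]<.8)&(abs(p[:,1])<.3)
    q=p[a]; print(n,"amber",a.sum(),q.mean(0),q.min(0),q.max(0))
    np.savez(n+".npz",p=p,ok=ok,c=c)
    # table flatness
    t=ok&(abs(p[:,2])<.01)&(p[:,0]>.25)&(p[:,0]<.8)&(abs(p[:,1])<.3); print("table z",np.median(p[t,2]),p[t,2].std())
p=np.vstack(H);c=np.vstack(C); o=np.argsort(p[:,2]); p=p[o];c=c[o]
# x 0.15..0.85 , y -0.4..0.4 ; 1px=1.333mm ; image up = +x, left=+y
S=800/.9
u=((.45-p[:,1])*S).astype(int); v=((.80-p[:,0])*S).astype(int)
ok=(u>=1)&(u<799)&(v>=1)&(v<599)
im=np.zeros((600,800,3),np.uint8)
for a,b,cc in zip(u[ok],v[ok],c[ok]): im[b:b+2,a:a+2]=cc
for k in range(0,10):
    y=.4-.1*k; X=int((.45-y)*S); cv2.line(im,(X,0),(X,8),(0,255,255),1); cv2.putText(im,f"{y:.1f}",(X,20),0,.4,(0,255,255),1)
    x=.8-.1*k; Y=int((.8-x)*S); cv2.line(im,(0,Y),(8,Y),(0,255,255),1); cv2.putText(im,f"{x:.1f}",(10,Y+4),0,.4,(0,255,255),1)
cv2.imwrite("pics/top.png",im)
E
```

```text
scene amber 838 [ 0.54161305 -0.0116848   0.08451904] [ 0.51368016 -0.02756169  0.02001672] [0.56247825 0.00927683 0.1514716 ]
table z -0.0003924551964571976 0.002254784811960387
side amber 860 [0.52295679 0.02064631 0.09046884] [ 0.50350553 -0.01031181  0.02041288] [0.79447328 0.23337016 0.15466927]
table z 0.0006801479515462505 0.0020293651149761007
```

View pics/top.png

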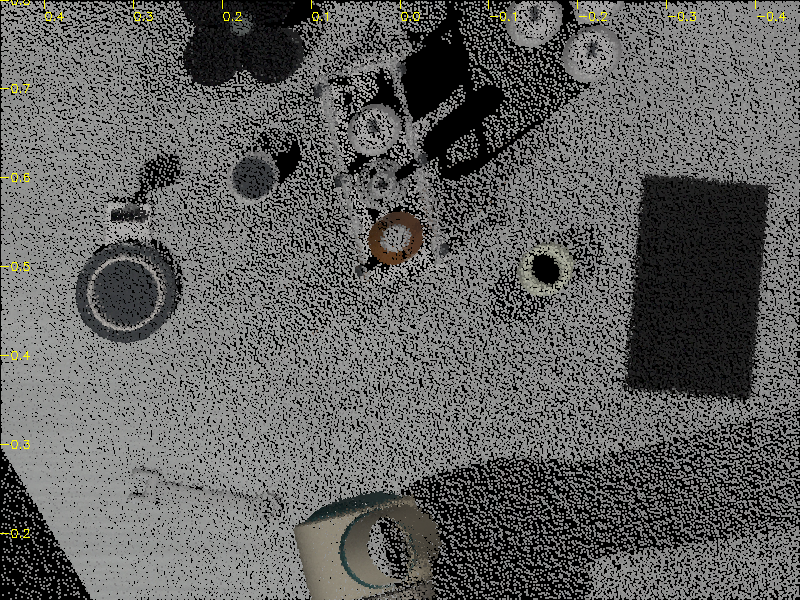

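The top-down map gives the bottle at about (.532,.005), chuck (.596,.019), can (.654,.029), stand (.47,.308), mat (.477,-.334), tape (.496,-.164) and ends (.602,.163). I'll refine these with fits.

```bash
python3 - <<'E'
from h import *
from scipy.optimize import least_squares
from scipy.spatial.transform import Rotation as R
D=[np.load(n+".npz") for n in("scene","side")]
def sl(c,r,z0,z1,k=None):
    o=[]
    for d in (D if k is None else [D[k]]):
        p=d["p"][d["ok"]]; m=(np.hypot(p[:,0]-c[0],p[:,1]-c[1])<r)&(p[:,2]>z0)&(p[:,2]<z1); o.append(p[m])
    return np.vstack(o)
def circ(c,r,z0,z1,rad):
    out=[]
    for k in (0,1,None):
        q=sl(c,r,z0,z1,k); f=least_squares(lambda a:np.hypot(q[:,0]-a[0],q[:,1]-a[1])-rad,c,loss="soft_l1",f_scale=.002)
        out.append((np.round(f.x,4).tolist(),len(q),round(float(np.abs(f.fun).mean()),4)))
    return out
print("bottle body",circ((.532,.005),.035,.04,.085,.027))
print("bottle neck",circ((.532,.005),.03,.124,.152,.0138))
print("chuck shank",circ((.596,.019),.025,.095,.125,.013))
print("can body",circ((.654,.029),.036,.03,.08,.0265))
print("stand",circ((.47,.308),.065,.006,.017,.055))
print("tape",circ((.496,-.164),.035,.008,.03,.028)); print("ends",circ((.602,.163),.035,.008,.035,.027))
# stand via white ring top, scene/side; mat via dark contours
for n,d in zip(("scene","side"),D):
    g=d["c"].max(1).reshape(480,640); p=d["p"]
    m=((g<60).ravel()&(abs(p[:,2])<.012)&(abs(p[:,0]-.477)<.17)&(abs(p[:,1]+.334)<.13))
    q=p[m][:,:2].astype(np.float32); print(n,"mat",cv2.minAreaRect(q*1000),np.median(p[m,2]))
    m=(g>110).ravel()&(np.hypot(p[:,0]-.47,p[:,1]-.308)<.05)&(p[:,2]>.015); q=p[m]
    f=least_squares(lambda a:np.hypot(q[:,0]-a[0],q[:,1]-a[1])-.040,(.47,.308),loss="soft_l1",f_scale=.002); print(n,"ring",f.x,m.sum())
    m=(p[:,2]>.12)&(np.hypot(p[:,0]-.596,p[:,1]-.019)<.02);print("chuck top",p[m].mean(0),p[m,2].max())
    m=(p[:,2]>.085)&(np.hypot(p[:,0]-.654,p[:,1]-.029)<.035);q=p[m];print("can top",q.mean(0),(q.min(0)+q.max(0))/2)
q=[.581,.403,.582,-.402]; print(np.round(R.from_quat([q[1],q[2],q[3],q[0]]).as_matrix(),3))
E
```

```text
bottle body [([0.5323, 0.0056], 354, 0.0015), ([0.5321, 0.0059], 281, 0.0009), ([0.5322, 0.0058], 635, 0.0013)]
bottle neck [([0.5322, 0.0059], 153, 0.0014), ([0.5322, 0.0059], 138, 0.001), ([0.5322, 0.0059], 291, 0.0012)]
chuck shank [([0.5923, 0.0207], 154, 0.0014), ([0.5924, 0.0211], 121, 0.001), ([0.5923, 0.0209], 275, 0.0013)]
can body [([0.6547, 0.0301], 425, 0.0014), ([0.6541, 0.0302], 317, 0.001), ([0.6544, 0.0301], 742, 0.0013)]
stand [([0.4728, 0.3104], 202, 0.0045), ([0.473, 0.3097], 241, 0.0021), ([0.473, 0.31], 443, 0.0033)]
tape [([0.4985, -0.1654], 342, 0.0037), ([0.4958, -0.1607], 241, 0.004), ([0.4977, -0.1633], 583, 0.004)]
ends [([0.6006, 0.1665], 102, 0.0016), ([0.6004, 0.1664], 220, 0.0008), ([0.6004, 0.1664], 322, 0.0011)]
scene mat ((477.3717041015625, -332.9100036621094), (144.29965209960938, 246.40936279296875), 84.92684173583984) 0.003540808788559946
scene ring [0.47204469 0.3082565 ] 118
chuck top [0.59598959 0.01680714 0.12665539] 0.13076108441190848
can top [0.65723342 0.02611744 0.090333  ] [0.65699809 0.02731549 0.08953414]
side mat ((476.610595703125, -331.6102294921875), (145.03030395507812, 240.72079467773438), 85.21609497070312) 0.004356578965800717
side ring [0.47035771 0.30968013] 338
chuck top [0.58963198 0.02473013 0.12769793] 0.13180943706546133
can top [0.6510688  0.03335319 0.09094384] [0.65295406 0.03281156 0.09033081]
[[-0.     0.936  0.352]
 [ 0.002  0.352 -0.936]
 [-1.     0.    -0.002]]
```

```bash
cat > go.py <<'E'
import sys; from h import *
from scipy.spatial.transform import Rotation as R
# go.py x y z yaw_deg n : per-row numbers, turn shared evenly over n rows
x,y,z,yaw,n=map(float,sys.argv[1:6]); n=int(n)
s=get_state(); q=s["ee_rot"]; M=R.from_quat([q[1],q[2],q[3],q[0]])
t=np.radians(yaw); T=R.from_matrix(np.array([[0,np.cos(t),np.sin(t)],[0,np.sin(t),-np.cos(t)],[-1,0,0]]))
rv=(M.inv()*T).as_rotvec(); d=np.array([x,y,z])-s["position"]
print("pos",np.round(s["position"],4),"err mm",np.round(d*1000,1),"turn deg",np.round(np.degrees(rv),1),"F",np.round(s["contact_force"],1),"w",round(float(s["width"])*1000,1),"t",round(float(s["clock"]),2),"q",np.round(s["qpos"],2))
rows=[]
for i in range(n):
    A=M*R.from_rotvec(rv*i/n); rows.append(np.round(A.inv().apply(d/n)/.12,3).tolist())
a=np.round(rv/n/(np.pi/2),3).tolist()
print("ang",a); [print(r) for r in (rows if abs(rv[0])>.05 else rows[:1])]
E
python3 go.py .532 .006 .23 11.4 12
```

```text
pos [ 0.2018 -0.5381  0.2308] err mm [330.2 544.1  -0.8] turn deg [ 9.2 -0.1 -0. ] F [-0.2 -0.7  0.3] w 85.1 t 0.2 q [-1.33  0.28  1.51 -0.    1.36 -0.12]
ang [0.008, -0.0, -0.0]
[0.001, 0.347, -0.273]
[0.001, 0.344, -0.278]
[0.001, 0.34, -0.282]
[0.001, 0.336, -0.287]
[0.001, 0.332, -0.291]
[0.001, 0.328, -0.296]
[0.001, 0.324, -0.3]
[0.001, 0.32, -0.304]
[0.001, 0.316, -0.309]
[0.001, 0.312, -0.313]
[0.001, 0.308, -0.317]
[0.001, 0.304, -0.321]
```

Call:
arm_command([
  {"dp": [0,0.345,-0.275],"angular": [0.01,0,0],"gripper": 60},
  {"dp": [0,0.345,-0.28],"angular": [0.01,0,0],"gripper": 60},
  {"dp": [0,0.34,-0.28],"angular": [0.01,0,0],"gripper": 60},
  {"dp": [0,0.335,-0.285],"angular": [0.01,0,0],"gripper": 60},
  {"dp": [0,0.33,-0.29],"angular": [0.01,0,0],"gripper": 60},
  {"dp": [0,0.33,-0.295],"angular": [0.01,0,0],"gripper": 60},
  {"dp": [0,0.325,-0.3],"angular": [0.01,0,0],"gripper": 60},
  {"dp": [0,0.32,-0.305],"angular": [0.01,0,0],"gripper": 60},
], grip_force=40)

```text
clock: 1.2
position: [0.4309, -0.1715, 0.2295]
ee_rot: [0.552, 0.442, 0.552, -0.442]
contact_force: [0.5, -1.7, -0.2]
width: 0.0602
```

```bash
python3 go.py .532 .006 .21 11.4 6
```

```text
pos [ 0.4309 -0.1715  0.2295] err mm [101.1 177.5 -19.5] turn deg [ 1.2 -0.  -0.1] F [ 0.5 -1.7 -0.2] w 60.2 t 1.2 q [-0.53  0.11  1.73  0.    1.3   0.82]
ang [0.002, -0.0, -0.0]
[0.027, 0.191, -0.21]
```

Call:
arm_command([
  {"dp": [0.027,0.191,-0.21],"angular": [0.002,0,0],"gripper": 60},
  {"dp": [0.027,0.191,-0.21],"angular": [0.002,0,0],"gripper": 60},
  {"dp": [0.027,0.191,-0.21],"angular": [0.002,0,0],"gripper": 60},
  {"dp": [0.027,0.191,-0.21],"angular": [0.002,0,0],"gripper": 60},
  {"dp": [0.027,0.191,-0.21],"angular": [0.002,0,0],"gripper": 60},
  {"dp": [0.027,0.191,-0.21],"angular": [0.002,0,0],"gripper": 60},
  {"dp": [0,0,0],"angular": [0,0,0],"gripper": 60},
  {"dp": [0,0,0],"angular": [0,0,0],"gripper": 60},
])

```text
clock: 2.2
position: [0.5365, 0.0152, 0.2087]
ee_rot: [0.549, 0.446, 0.549, -0.445]
contact_force: [-0.3, -0.9, -0.6]
width: 0.0602
```

```bash
python3 go.py .532 .006 .127 11.4 6; python3 - <<'E'
from h import *
d=grab("wrist"); cv2.imwrite("pics/w1.png",d["image"]); print(np.round(d["c2w"],3).tolist(),(d["depth"]>0).mean())
E
```

```text
pos [0.5365 0.0152 0.2087] err mm [ -4.5  -9.2 -81.7] turn deg [ 0.5  0.  -0. ] F [-0.3 -0.9 -0.6] w 60.2 t 2.2 q [-0.1   0.23  1.62  0.    1.29  1.26]
ang [0.001, 0.0, -0.0]
[0.113, -0.009, 0.011]
[[0.206, 0.931, 0.303, 0.615], [-0.979, 0.195, 0.064, 0.031], [0.0, -0.309, 0.951, 0.351], [0.0, 0.0, 0.0, 1.0]] 0.996015625
```

View pics/w1.png

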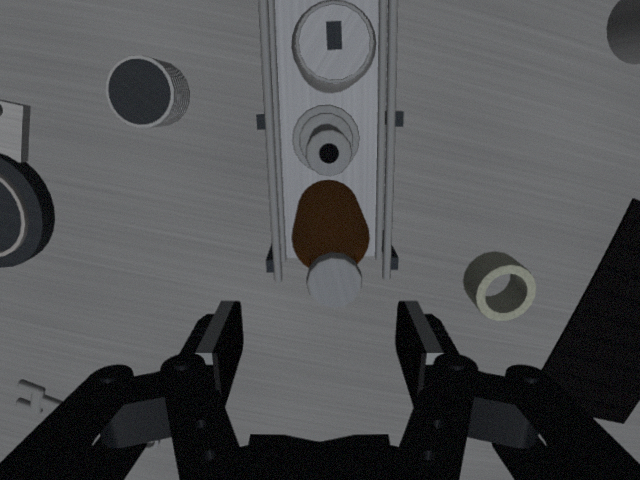

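The wrist view shows the bottle cap at (334,281), the chuck's top at (329,153) and the can's lid at (334,42). The bottle, middle and can order is confirmed, and the lane runs straight up the picture. I'll cross-check the positions with rays.

```bash
python3 - <<'E'
from h import *
d=grab("wrist"); g=cv2.medianBlur(cv2.cvtColor(d["image"],cv2.COLOR_BGR2GRAY),5)
print(onplane(d,[[334,283]],.163),onplane(d,[[329,151]],.129),onplane(d,[[334,42]],.092))
E
```

```text
[[0.53302981 0.00603554 0.163     ]] [[0.5942666  0.02112184 0.129     ]] [[0.65465684 0.03018814 0.092     ]]
```

Call:
arm_command([
  {"dp": [0,-0.052,0.068],"angular": [0.005,0,0],"gripper": 50},
  {"dp": [0,0,0],"angular": [0,0,0],"gripper": 50},
  {"dp": [0.2,0,0],"angular": [0,0,0],"gripper": 50},
  {"dp": [0.2,0,0],"angular": [0,0,0],"gripper": 50},
  {"dp": [0.15,0,0],"angular": [0,0,0],"gripper": 50},
  {"dp": [0.05,0,0],"angular": [0,0,0],"gripper": 50},
  {"dp": [0,0,0],"angular": [0,0,0],"gripper": 50},
  {"dp": [0,0,0],"angular": [0,0,0],"gripper": 50},
])

```text
clock: 3.3
position: [0.5322, 0.0004, 0.138]
ee_rot: [0.547, 0.451, 0.543, -0.449]
contact_force: [0.1, 0.4, -0.6]
width: 0.0506
```

```bash
python3 go.py .532 .006 .127 11.4 1
```

```text
pos [5.322e-01 4.000e-04 1.380e-01] err mm [ -0.2   5.6 -11. ] turn deg [-0.5  0.1 -0.4] F [ 0.1  0.4 -0.6] w 50.6 t 3.3 q [-0.13  0.28  1.75 -0.    1.11  1.25]
ang [-0.005, 0.001, -0.004]
[0.092, 0.007, -0.046]
```

Call:
arm_command([
  {"dp": [0.045,0.008,-0.042],"angular": [-0.005,0,-0.004],"gripper": 50},
  {"dp": [0.045,0,0],"angular": [0,0,0],"gripper": 50},
  {"dp": [0,0,0],"angular": [0,0,0],"gripper": 40},
  {"dp": [0,0,0],"angular": [0,0,0],"gripper": 33},
  {"dp": [0,0,0],"angular": [0,0,0],"gripper": 20},
  {"dp": [0,0,0],"angular": [0,0,0],"gripper": 20},
  {"dp": [0,0,0],"angular": [0,0,0],"gripper": 20},
  {"dp": [0,0,0],"angular": [0,0,0],"gripper": 20},
], grip_force=50)

```text
clock: 4.3
position: [0.533, 0.006, 0.1279]
ee_rot: [0.549, 0.448, 0.546, -0.448]
contact_force: [-0.7, 0.5, 0.5]
width: 0.0272
```

```bash
python3 go.py .532 .006 .245 11.4 4
```

```text
pos [0.533  0.006  0.1279] err mm [ -1.   -0.  117.1] turn deg [ 0.   0.2 -0.1] F [-0.7  0.5  0.5] w 27.2 t 4.3 q [-0.12  0.29  1.76 -0.    1.09  1.25]
ang [0.0, 0.0, -0.0]
[-0.244, -0.002, 0.0]
```

Call:
arm_command([
  {"dp": [-0.1,0,0],"angular": [0,0,0],"gripper": 20},
  {"dp": [-0.2,0,0],"angular": [0,0,0],"gripper": 20},
  {"dp": [-0.25,0,0],"angular": [0,0,0],"gripper": 20},
  {"dp": [-0.25,0,0],"angular": [0,0,0],"gripper": 20},
  {"dp": [-0.15,0,0],"angular": [0,0,0],"gripper": 20},
  {"dp": [0,-0.02,0.1],"angular": [0,0,0],"gripper": 20},
  {"dp": [0,-0.04,0.2],"angular": [0,0,0],"gripper": 20},
  {"dp": [0,-0.06,0.3],"angular": [0,0,0],"gripper": 20},
])

```text
clock: 5.3
position: [0.5293, -0.0681, 0.2435]
ee_rot: [0.547, 0.445, 0.55, -0.449]
contact_force: [0.7, -0.3, -4.0]
width: 0.0269
```

```bash
python3 go.py .537 -.337 .235 11.4 6
```

```text
pos [ 0.5293 -0.0681  0.2435] err mm [   7.7 -268.9   -8.5] turn deg [0.3 0.  0.4] F [ 0.7 -0.3 -4. ] w 26.9 t 5.3 q [-0.26  0.21  1.57 -0.    1.37  1.11]
ang [0.001, 0.0, 0.001]
[0.012, -0.065, 0.368]
```

Call:
arm_command([
  {"dp": [0,-0.06,0.35],"angular": [0,0,0],"gripper": 20},
  {"dp": [0,-0.06,0.35],"angular": [0,0,0],"gripper": 20},
  {"dp": [0,-0.06,0.35],"angular": [0,0,0],"gripper": 20},
  {"dp": [0,-0.06,0.35],"angular": [0,0,0],"gripper": 20},
  {"dp": [0,-0.05,0.3],"angular": [0,0,0],"gripper": 20},
  {"dp": [0,-0.03,0.2],"angular": [0,0,0],"gripper": 20},
  {"dp": [0,-0.02,0.1],"angular": [0,0,0],"gripper": 20},
  {"dp": [0,0,0],"angular": [0,0,0],"gripper": 20},
])

```text
clock: 6.3
position: [0.5302, -0.3242, 0.2333]
ee_rot: [0.54, 0.444, 0.555, -0.452]
contact_force: [-0.7, -0.4, -3.7]
width: 0.0271
```

```bash
python3 go.py .537 -.337 .1295 11.4 5
```

```text
pos [ 0.5302 -0.3242  0.2333] err mm [   6.8  -12.8 -103.8] turn deg [ 0.  -0.5  1.3] F [-0.7 -0.4 -3.7] w 27.1 t 6.3 q [-0.65  0.36  1.38 -0.01  1.43  0.72]
ang [0.0, -0.001, 0.003]
[0.173, 0.011, 0.025]
```

Call:
arm_command([
  {"dp": [0.1,0.03,0.06],"angular": [0,-0.005,0.014],"gripper": 20},
  {"dp": [0.18,0.02,0.05],"angular": [0,0,0],"gripper": 20},
  {"dp": [0.18,0,0],"angular": [0,0,0],"gripper": 20},
  {"dp": [0.15,0,0],"angular": [0,0,0],"gripper": 20},
  {"dp": [0.1,0,0],"angular": [0,0,0],"gripper": 20},
  {"dp": [0.04,0,0],"angular": [0,0,0],"gripper": 20},
  {"dp": [0,0,0],"angular": [0,0,0],"gripper": 20},
  {"dp": [0,0,0],"angular": [0,0,0],"gripper": 20},
])

```text
clock: 7.3
position: [0.5404, -0.326, 0.1434]
ee_rot: [0.548, 0.448, 0.55, -0.443]
contact_force: [0.3, -0.3, -4.3]
width: 0.0274
```

```bash
python3 go.py .537 -.337 .1285 11.4 1
```

```text
pos [ 0.5404 -0.326   0.1434] err mm [ -3.4 -11.  -14.9] turn deg [ 0.5 -0.3 -0.2] F [ 0.3 -0.3 -4.3] w 27.4 t 7.3 q [-0.66  0.42  1.51  0.01  1.21  0.7 ]
ang [0.005, -0.004, -0.002]
[0.123, -0.047, 0.085]
```

Call:
arm_command([
  {"dp": [0.03,-0.03,0.08],"angular": [0.005,-0.004,-0.002],"gripper": 20},
  {"dp": [0.04,0,0],"angular": [0,0,0],"gripper": 20},
  {"dp": [0.03,0,0],"angular": [0,0,0],"gripper": 20},
  {"dp": [0.02,0,0],"angular": [0,0,0],"gripper": 20},
  {"dp": [0.01,0,0],"angular": [0,0,0],"gripper": 20},
  {"dp": [0,0,0],"angular": [0,0,0],"gripper": 20},
  {"dp": [0,0,0],"angular": [0,0,0],"gripper": 20},
  {"dp": [0,0,0],"angular": [0,0,0],"gripper": 20},
])

```text
clock: 8.3
position: [0.5393, -0.3377, 0.128]
ee_rot: [0.548, 0.448, 0.546, -0.448]
contact_force: [0.1, 0.4, -3.9]
width: 0.0275
```

```bash
python3 go.py .537 -.337 .1280 11.4 1
```

```text
pos [ 0.5393 -0.3377  0.128 ] err mm [-2.3  0.7 -0. ] turn deg [-0.   0.2 -0.1] F [ 0.1  0.4 -3.9] w 27.5 t 8.3 q [-0.67  0.43  1.53 -0.    1.18  0.7 ]
ang [-0.0, 0.002, -0.001]
[-0.0, -0.018, -0.009]
```

Call:
arm_command([
  {"dp": [0.01,0,0],"angular": [0,0,0],"gripper": 20},
  {"dp": [0.01,0,0],"angular": [0,0,0],"gripper": 20},
  {"dp": [0,0,0],"angular": [0,0,0],"gripper": 20},
  {"dp": [0,0,0],"angular": [0,0,0],"gripper": 20},
  {"dp": [0,0,0],"angular": [0,0,0],"gripper": 20},
  {"dp": [0,0,0],"angular": [0,0,0],"gripper": 20},
  {"dp": [0,0,0],"angular": [0,0,0],"gripper": 20},
  {"dp": [0,0,0],"angular": [0,0,0],"gripper": 20},
])

```text
clock: 9.3
position: [0.5398, -0.3377, 0.1279]
ee_rot: [0.549, 0.448, 0.545, -0.448]
contact_force: [-1.0, 0.4, 1.4]
width: 0.0272
```

Call:
arm_command([
  {"dp": [0,0,0],"angular": [0,0,0],"gripper": 50},
  {"dp": [0,0,0],"angular": [0,0,0],"gripper": 50},
  {"dp": [0,0,0],"angular": [0,0,0],"gripper": 50},
  {"dp": [-0.1,0,0],"angular": [0,0,0],"gripper": 50},
  {"dp": [-0.2,0,0],"angular": [0,0,0],"gripper": 50},
  {"dp": [-0.2,0,0],"angular": [0,0,0],"gripper": 50},
  {"dp": [-0.1,0,0],"angular": [0,0,0],"gripper": 50},
  {"dp": [0,0,0],"angular": [0,0,0],"gripper": 50},
])

```text
clock: 10.3
position: [0.5407, -0.3387, 0.2046]
ee_rot: [0.551, 0.448, 0.543, -0.448]
contact_force: [-0.4, 0.5, -0.4]
width: 0.05
```

```bash
python3 go.py .593 .021 .195 11.4 10
```

```text
pos [ 0.5407 -0.3387  0.2046] err mm [ 52.3 359.7  -9.6] turn deg [-0.   0.5 -0.4] F [-0.4  0.5 -0.4] w 50.0 t 10.3 q [-0.67  0.38  1.42 -0.    1.34  0.7 ]
ang [-0.0, 0.001, -0.0]
[0.006, 0.102, -0.285]
```

Call:
arm_command([
  {"dp": [0,0.07,-0.2],"angular": [0,0.005,-0.004],"gripper": 50},
  {"dp": [0,0.14,-0.4],"angular": [0,0,0],"gripper": 50},
  {"dp": [0,0.17,-0.48],"angular": [0,0,0],"gripper": 50},
  {"dp": [0,0.17,-0.48],"angular": [0,0,0],"gripper": 50},
  {"dp": [0,0.17,-0.48],"angular": [0,0,0],"gripper": 50},
  {"dp": [0,0.14,-0.4],"angular": [0,0,0],"gripper": 50},
  {"dp": [0,0.09,-0.25],"angular": [0,0,0],"gripper": 50},
  {"dp": [0,0,0],"angular": [0,0,0],"gripper": 50},
])

```text
clock: 11.3
position: [0.5837, 0.0194, 0.197]
ee_rot: [0.541, 0.447, 0.554, -0.448]
contact_force: [-0.8, -0.0, -0.6]
width: 0.0505
```

```bash
python3 go.py .593 .021 .100 11.4 1
```

```text
pos [0.5837 0.0194 0.197 ] err mm [  9.3   1.6 -97. ] turn deg [ 0.1 -0.8  0.8] F [-0.8 -0.  -0.6] w 50.5 t 11.3 q [-0.09  0.32  1.53  0.01  1.31  1.28]
ang [0.001, -0.009, 0.008]
[0.808, 0.089, 0.013]
```

Call:
arm_command([
  {"dp": [0,0.08,0.0],"angular": [0,-0.01,0.01],"gripper": 50},
  {"dp": [0.1,0,0],"angular": [0,0,0],"gripper": 50},
  {"dp": [0.2,0,0],"angular": [0,0,0],"gripper": 50},
  {"dp": [0.1,0,0],"angular": [0,0,0],"gripper": 50},
  {"dp": [0,0,0],"angular": [0,0,0],"gripper": 50},
  {"dp": [0,0,0],"angular": [0,0,0],"gripper": 50},
  {"dp": [0,0,0],"angular": [0,0,0],"gripper": 50},
  {"dp": [0,0,0],"angular": [0,0,0],"gripper": 50},
])

```text
clock: 12.3
position: [0.593, 0.0178, 0.146]
ee_rot: [0.548, 0.448, 0.545, -0.449]
contact_force: [0.3, 0.9, -0.8]
width: 0.0502
```

```bash
python3 go.py .593 .021 .100 11.4 1
```

```text
pos [0.593  0.0178 0.146 ] err mm [  0.    3.2 -46. ] turn deg [-0.2  0.2 -0.1] F [ 0.3  0.9 -0.8] w 50.2 t 12.3 q [-0.09  0.36  1.6  -0.    1.18  1.29]
ang [-0.002, 0.002, -0.001]
[0.383, 0.005, -0.028]
```

Call:
arm_command([
  {"dp": [0.1,0.005,-0.028],"angular": [-0.002,0.002,0],"gripper": 50},
  {"dp": [0.15,0,0],"angular": [0,0,0],"gripper": 50},
  {"dp": [0.1,0,0],"angular": [0,0,0],"gripper": 50},
  {"dp": [0.03,0,0],"angular": [0,0,0],"gripper": 50},
  {"dp": [0,0,0],"angular": [0,0,0],"gripper": 40},
  {"dp": [0,0,0],"angular": [0,0,0],"gripper": 33},
  {"dp": [0,0,0],"angular": [0,0,0],"gripper": 18},
  {"dp": [0,0,0],"angular": [0,0,0],"gripper": 18},
], grip_force=70)

```text
clock: 13.3
position: [0.5939, 0.022, 0.0991]
ee_rot: [0.549, 0.449, 0.546, -0.447]
contact_force: [1.2, 0.7, -3.3]
width: 0.0246
```

```bash
python3 go.py .593 .021 .100 11.4 1
```

```text
pos [0.5939 0.022  0.0991] err mm [-0.9 -1.   0.9] turn deg [ 0.   0.1 -0.3] F [ 1.2  0.7 -3.3] w 24.6 t 13.3 q [-0.08  0.4   1.66  0.    1.07  1.29]
ang [0.0, 0.001, -0.003]
[-0.007, -0.009, 0.006]
```

Call:
arm_command([
  {"dp": [0,0,0],"angular": [0,0,0],"gripper": 18},
  {"dp": [-0.05,0,0],"angular": [0,0,0],"gripper": 18},
  {"dp": [-0.12,0,0],"angular": [0,0,0],"gripper": 18},
  {"dp": [-0.2,0,0],"angular": [0,0,0],"gripper": 18},
  {"dp": [-0.25,0,0],"angular": [0,0,0],"gripper": 18},
  {"dp": [-0.2,0,0],"angular": [0,0,0],"gripper": 18},
  {"dp": [-0.1,0,0],"angular": [0,0,0],"gripper": 18},
  {"dp": [0,0,0],"angular": [0,0,0],"gripper": 18},
])

```text
clock: 14.3
position: [0.5911, 0.0224, 0.2135]
ee_rot: [0.547, 0.448, 0.548, -0.448]
contact_force: [-0.0, -0.5, -5.8]
width: 0.0244
```

```bash
python3 go.py .417 -.327 .205 11.4 10
```

```text
pos [0.5911 0.0224 0.2135] err mm [-174.1 -349.4   -8.5] turn deg [ 0.  -0.1  0.1] F [-0.  -0.5 -5.8] w 24.4 t 14.3 q [-0.08  0.31  1.5   0.    1.33  1.29]
ang [0.0, -0.0, 0.0]
[0.007, -0.2, 0.257]
```

Call:
arm_command([
  {"dp": [0,-0.07,0.09],"angular": [0,0,0],"gripper": 18},
  {"dp": [0,-0.16,0.2],"angular": [0,0,0],"gripper": 18},
  {"dp": [0,-0.22,0.28],"angular": [0,0,0],"gripper": 18},
  {"dp": [0,-0.26,0.33],"angular": [0,0,0],"gripper": 18},
  {"dp": [0,-0.26,0.33],"angular": [0,0,0],"gripper": 18},
  {"dp": [0,-0.26,0.33],"angular": [0,0,0],"gripper": 18},
  {"dp": [0,-0.22,0.28],"angular": [0,0,0],"gripper": 18},
  {"dp": [0,-0.16,0.2],"angular": [0,0,0],"gripper": 18},
])

```text
clock: 15.3
position: [0.4377, -0.2652, 0.2048]
ee_rot: [0.542, 0.443, 0.554, -0.45]
contact_force: [-0.9, -0.4, -6.1]
width: 0.0241
```

```bash
python3 go.py .417 -.327 .15 11.4 6
```

```text
pos [ 0.4377 -0.2652  0.2048] err mm [-20.7 -61.8 -54.8] turn deg [ 0.3 -0.4  1.1] F [-0.9 -0.4 -6.1] w 24.1 t 15.3 q [-0.67  0.21  1.67 -0.01  1.28  0.7 ]
ang [0.0, -0.001, 0.002]
[0.076, -0.044, 0.079]
```

Call:
arm_command([
  {"dp": [0,-0.06,0.12],"angular": [0,-0.003,0.01],"gripper": 18},
  {"dp": [0.06,-0.05,0.1],"angular": [0,0,0],"gripper": 18},
  {"dp": [0.12,-0.04,0.08],"angular": [0,0,0],"gripper": 18},
  {"dp": [0.12,0,0],"angular": [0,0,0],"gripper": 18},
  {"dp": [0.08,0,0],"angular": [0,0,0],"gripper": 18},
  {"dp": [0.03,0,0],"angular": [0,0,0],"gripper": 18},
  {"dp": [0,0,0],"angular": [0,0,0],"gripper": 18},
  {"dp": [0,0,0],"angular": [0,0,0],"gripper": 18},
])

```text
clock: 16.3
position: [0.4219, -0.3045, 0.1478]
ee_rot: [0.543, 0.447, 0.553, -0.448]
contact_force: [-0.2, -0.1, -5.3]
width: 0.024
```

```bash
python3 go.py .417 -.327 .102 11.4 1
```

```text
pos [ 0.4219 -0.3045  0.1478] err mm [ -4.9 -22.5 -45.8] turn deg [ 0.1 -0.6  0.6] F [-0.2 -0.1 -5.3] w 24.0 t 16.3 q [-0.76  0.26  1.74 -0.    1.15  0.61]
ang [0.001, -0.007, 0.006]
[0.381, -0.074, 0.179]
```

Call:
arm_command([
  {"dp": [0.04,-0.04,0.09],"angular": [0,-0.007,0.006],"gripper": 18},
  {"dp": [0.08,-0.03,0.09],"angular": [0,0,0],"gripper": 18},
  {"dp": [0.1,0,0],"angular": [0,0,0],"gripper": 18},
  {"dp": [0.07,0,0],"angular": [0,0,0],"gripper": 18},
  {"dp": [0.03,0,0],"angular": [0,0,0],"gripper": 18},
  {"dp": [0,0,0],"angular": [0,0,0],"gripper": 18},
  {"dp": [0,0,0],"angular": [0,0,0],"gripper": 18},
  {"dp": [0,0,0],"angular": [0,0,0],"gripper": 18},
])

```text
clock: 17.3
position: [0.4181, -0.3295, 0.1073]
ee_rot: [0.549, 0.447, 0.547, -0.447]
contact_force: [0.0, -0.4, -5.3]
width: 0.0244
```

```bash
python3 go.py .417 -.327 .1 11.4 1
python3 - <<'E'
from h import *
d=grab("side"); a=d["image"][110:260,300:500]; b=grab("scene")["image"][250:400,130:330]
cv2.imwrite("pics/mat1.png",np.hstack([cv2.resize(x,(400,300)) for x in (a,b)]))
E
```

```text
pos [ 0.4181 -0.3295  0.1073] err mm [-1.1  2.5 -7.3] turn deg [ 0.1  0.1 -0.1] F [ 0.  -0.4 -5.3] w 24.4 t 17.3 q [-0.8   0.31  1.79 -0.    1.04  0.57]
ang [0.002, 0.001, -0.001]
[0.061, -0.005, -0.022]
```

View pics/mat1.png

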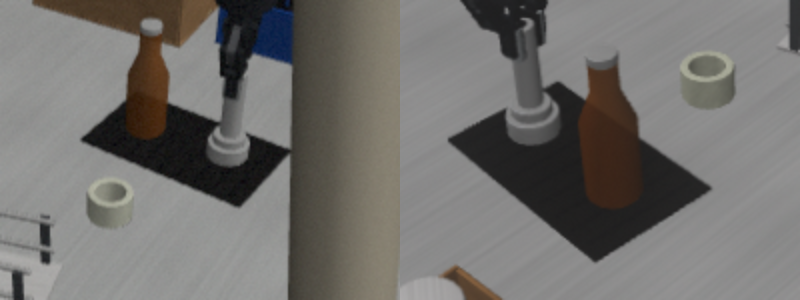

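The crops show the bottle standing upright on the mat and the chuck hanging upright just above it. I'll lower it gently.

Call:
arm_command([
  {"dp": [0.03,0,0],"angular": [0,0,0],"gripper": 18},
  {"dp": [0.02,0,0],"angular": [0,0,0],"gripper": 18},
  {"dp": [0.01,0,0],"angular": [0,0,0],"gripper": 18},
  {"dp": [0.01,0,0],"angular": [0,0,0],"gripper": 18},
  {"dp": [0,0,0],"angular": [0,0,0],"gripper": 18},
  {"dp": [0,0,0],"angular": [0,0,0],"gripper": 18},
  {"dp": [0,0,0],"angular": [0,0,0],"gripper": 18},
  {"dp": [0,0,0],"angular": [0,0,0],"gripper": 18},
])

```text
clock: 18.4
position: [0.4183, -0.3298, 0.0992]
ee_rot: [0.549, 0.447, 0.546, -0.448]
contact_force: [-0.4, 0.4, -3.9]
width: 0.0244
```

Call:
arm_command([
  {"dp": [0.01,0,0],"angular": [0,0,0],"gripper": 18},
  {"dp": [0.01,0,0],"angular": [0,0,0],"gripper": 18},
  {"dp": [0,0,0],"angular": [0,0,0],"gripper": 18},
  {"dp": [0,0,0],"angular": [0,0,0],"gripper": 18},
  {"dp": [0,0,0],"angular": [0,0,0],"gripper": 50},
  {"dp": [0,0,0],"angular": [0,0,0],"gripper": 50},
  {"dp": [0,0,0],"angular": [0,0,0],"gripper": 50},
  {"dp": [0,0,0],"angular": [0,0,0],"gripper": 50},
])

```text
clock: 19.4
position: [0.4201, -0.3317, 0.1005]
ee_rot: [0.551, 0.447, 0.544, -0.448]
contact_force: [0.1, 1.3, -0.0]
width: 0.05
```

```bash
python3 go.py .6545 .0302 .19 101.4 14
```

```text
pos [ 0.4201 -0.3317  0.1005] err mm [234.4 361.9  89.5] turn deg [-89.9   0.6   0.2] F [ 0.1  1.3 -0. ] w 50.0 t 19.4 q [-0.8   0.32  1.8  -0.    1.02  0.57]
ang [-0.071, 0.001, 0.0]
[-0.054, 0.18, -0.183]
[-0.054, 0.199, -0.161]
[-0.054, 0.216, -0.138]
[-0.054, 0.23, -0.113]
[-0.053, 0.242, -0.087]
[-0.053, 0.25, -0.059]
[-0.053, 0.255, -0.031]
[-0.053, 0.257, -0.002]
[-0.053, 0.255, 0.026]
[-0.053, 0.251, 0.055]
[-0.053, 0.243, 0.082]
[-0.053, 0.232, 0.109]
[-0.053, 0.219, 0.134]
[-0.053, 0.202, 0.158]
```

Call:
arm_command([
  {"dp": [-0.2,0,0],"angular": [0,0,0],"gripper": 50},
  {"dp": [-0.3,0,0],"angular": [0,0,0],"gripper": 50},
  {"dp": [-0.25,0,0],"angular": [0,0,0],"gripper": 60},
  {"dp": [-0.05,0.1,-0.1],"angular": [-0.07,0,0],"gripper": 70},
  {"dp": [0,0.2,-0.16],"angular": [-0.1,0,0],"gripper": 76},
  {"dp": [0,0.22,-0.12],"angular": [-0.1,0,0],"gripper": 76},
  {"dp": [0,0.24,-0.08],"angular": [-0.1,0,0],"gripper": 76},
  {"dp": [0,0.25,-0.05],"angular": [-0.1,0,0],"gripper": 76},
])

```text
clock: 20.4
position: [0.4985, -0.2151, 0.2001]
ee_rot: [0.678, 0.21, 0.67, -0.215]
contact_force: [-0.1, -0.1, 0.1]
width: 0.0762
```

```bash
python3 go.py .6545 .0302 .19 101.4 8
```

```text
pos [ 0.4985 -0.2151  0.2001] err mm [156.  245.3 -10.1] turn deg [-46.5   0.6   0.5] F [-0.1 -0.1  0.1] w 76.2 t 20.4 q [-0.53  0.24  1.63 -0.    1.25  0.08]
ang [-0.065, 0.001, 0.001]
[0.009, 0.303, -0.014]
[0.01, 0.302, 0.017]
[0.01, 0.299, 0.047]
[0.01, 0.293, 0.077]
[0.01, 0.283, 0.107]
[0.01, 0.271, 0.135]
[0.011, 0.256, 0.162]
[0.011, 0.238, 0.187]
```

Call:
arm_command([
  {"dp": [0,0.3,-0.02],"angular": [-0.075,0,0],"gripper": 76},
  {"dp": [0,0.3,0.02],"angular": [-0.075,0,0],"gripper": 76},
  {"dp": [0,0.3,0.06],"angular": [-0.075,0,0],"gripper": 76},
  {"dp": [0,0.29,0.09],"angular": [-0.075,0,0],"gripper": 76},
  {"dp": [0,0.28,0.12],"angular": [-0.075,0,0],"gripper": 76},
  {"dp": [0,0.26,0.15],"angular": [-0.065,0,0],"gripper": 76},
  {"dp": [0,0.15,0.12],"angular": [-0.03,0,0],"gripper": 76},
  {"dp": [0,0,0],"angular": [0,0,0],"gripper": 76},
])

```text
clock: 21.4
position: [0.6288, -0.0013, 0.1992]
ee_rot: [0.708, -0.059, 0.701, 0.05]
contact_force: [0.7, -1.4, -0.3]
width: 0.0761
```

```bash
python3 go.py .6545 .0302 .13 101.4 1;  python3 - <<'E'
from h import *
d=grab("wrist"); cv2.imwrite("pics/w2.png",d["image"])
E
```

```text
pos [ 0.6288 -0.0013  0.1992] err mm [ 25.7  31.5 -69.2] turn deg [-2.6  0.5  0.8] F [ 0.7 -1.4 -0.3] w 76.1 t 21.4 q [-0.11  0.37  1.45 -0.01  1.31 -0.26]
ang [-0.029, 0.005, 0.009]
[0.575, 0.234, 0.246]
```

View pics/w2.png

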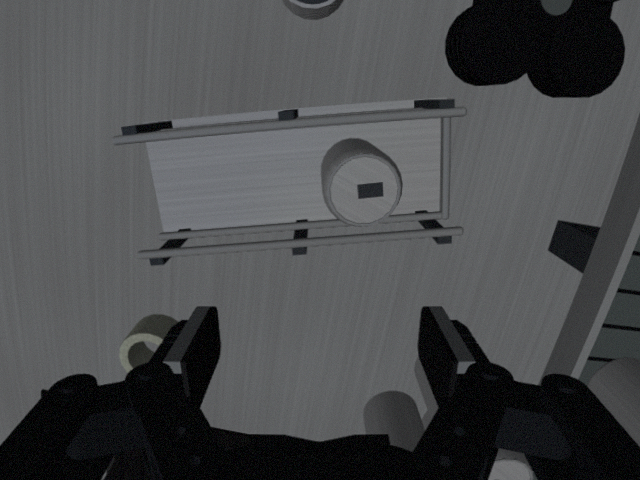

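The wrist view shows the can alone in the lane, lid at (365,190), and the rails parallel to the jaw axis. I'll check its position while centring over it.

```bash
python3 - <<'E'
from h import *
d=grab("wrist"); print(onplane(d,[[365,189]],.092))
E
```

```text
[[0.65448283 0.03076633 0.092     ]]
```

Call:
arm_command([
  {"dp": [0,0.08,0.08],"angular": [-0.029,0.005,0.009],"gripper": 76},
  {"dp": [0,0.1,0.1],"angular": [0,0,0],"gripper": 76},
  {"dp": [0.05,0.05,0.07],"angular": [0,0,0],"gripper": 76},
  {"dp": [0.15,0,0],"angular": [0,0,0],"gripper": 76},
  {"dp": [0.2,0,0],"angular": [0,0,0],"gripper": 76},
  {"dp": [0.12,0,0],"angular": [0,0,0],"gripper": 76},
  {"dp": [0,0,0],"angular": [0,0,0],"gripper": 76},
  {"dp": [0,0,0],"angular": [0,0,0],"gripper": 76},
])

```text
clock: 22.5
position: [0.6554, 0.0307, 0.1347]
ee_rot: [0.704, -0.069, 0.703, 0.07]
contact_force: [0.5, 0.5, 0.2]
width: 0.0759
```

```bash
python3 go.py .6545 .0302 .041 101.4 1
```

```text
pos [0.6554 0.0307 0.1347] err mm [ -0.9  -0.5 -93.7] turn deg [-0.1  0.  -0. ] F [0.5 0.5 0.2] w 75.9 t 22.5 q [-0.06  0.46  1.47  0.    1.22 -0.26]
ang [-0.001, 0.0, -0.0]
[0.781, -0.003, -0.009]
```

Call:
arm_command([
  {"dp": [0.08,0,-0.009],"angular": [0,0,0],"gripper": 76},
  {"dp": [0.15,0,0],"angular": [0,0,0],"gripper": 76},
  {"dp": [0.18,0,0],"angular": [0,0,0],"gripper": 76},
  {"dp": [0.15,0,0],"angular": [0,0,0],"gripper": 76},
  {"dp": [0.1,0,0],"angular": [0,0,0],"gripper": 76},
  {"dp": [0.05,0,0],"angular": [0,0,0],"gripper": 76},
  {"dp": [0,0,0],"angular": [0,0,0],"gripper": 76},
  {"dp": [0,0,0],"angular": [0,0,0],"gripper": 76},
])

```text
clock: 23.5
position: [0.6576, 0.0299, 0.0504]
ee_rot: [0.707, -0.07, 0.7, 0.069]
contact_force: [-0.8, 0.2, 0.2]
width: 0.0762
```

```bash
python3 go.py .6545 .0302 .041 101.4 1
```

```text
pos [0.6576 0.0299 0.0504] err mm [-3.1  0.3 -9.4] turn deg [-0.2  0.6  0.1] F [-0.8  0.2  0.2] w 76.2 t 23.5 q [-0.06  0.53  1.57  0.    1.03 -0.26]
ang [-0.002, 0.006, 0.001]
[0.078, 0.007, -0.026]
```

Call:
arm_command([
  {"dp": [0.05,0.005,-0.026],"angular": [-0.002,0.006,0],"gripper": 70},
  {"dp": [0.03,0,0],"angular": [0,0,0],"gripper": 66},
  {"dp": [0,0,0],"angular": [0,0,0],"gripper": 62},
  {"dp": [0,0,0],"angular": [0,0,0],"gripper": 58},
  {"dp": [0,0,0],"angular": [0,0,0],"gripper": 54},
  {"dp": [0,0,0],"angular": [0,0,0],"gripper": 46},
  {"dp": [0,0,0],"angular": [0,0,0],"gripper": 46},
  {"dp": [0,0,0],"angular": [0,0,0],"gripper": 46},
], grip_force=35)

```text
clock: 24.5
position: [0.6549, 0.0299, 0.0415]
ee_rot: [0.704, -0.071, 0.703, 0.069]
contact_force: [-0.2, -0.1, 0.6]
width: 0.0523
```

```bash
python3 go.py .6545 .0302 .16 101.4 1
```

```text
pos [0.6549 0.0299 0.0415] err mm [ -0.4   0.3 118.5] turn deg [0.  0.1 0.2] F [-0.2 -0.1  0.6] w 52.3 t 24.5 q [-0.06  0.54  1.58 -0.    1.02 -0.26]
ang [0.0, 0.001, 0.002]
[-0.987, 0.001, -0.001]
```

Call:
arm_command([
  {"dp": [-0.05,0,0],"angular": [0,0,0],"gripper": 46},
  {"dp": [-0.12,0,0],"angular": [0,0,0],"gripper": 46},
  {"dp": [-0.2,0,0],"angular": [0,0,0],"gripper": 46},
  {"dp": [-0.25,0,0],"angular": [0,0,0],"gripper": 46},
  {"dp": [-0.22,0,0],"angular": [0,0,0],"gripper": 46},
  {"dp": [-0.15,0,0],"angular": [0,0,0],"gripper": 46},
  {"dp": [-0.05,0,0],"angular": [0,0,0],"gripper": 46},
  {"dp": [0,0,0],"angular": [0,0,0],"gripper": 46},
])

```text
clock: 25.5
position: [0.6547, 0.0304, 0.1744]
ee_rot: [0.705, -0.071, 0.702, 0.069]
contact_force: [0.3, 0.4, -1.0]
width: 0.0522
```

```bash
python3 go.py .4715 .309 .165 101.4 8
```

```text
pos [0.6547 0.0304 0.1744] err mm [-183.2  278.6   -9.4] turn deg [0.  0.2 0.2] F [ 0.3  0.4 -1. ] w 52.2 t 25.5 q [-0.06  0.43  1.42 -0.    1.29 -0.26]
ang [0.0, 0.0, 0.0]
[0.008, 0.322, -0.13]
```

Call:
arm_command([
  {"dp": [0,0.1,-0.04],"angular": [0,0,0],"gripper": 46},
  {"dp": [0,0.23,-0.09],"angular": [0,0,0],"gripper": 46},
  {"dp": [0,0.33,-0.13],"angular": [0,0,0],"gripper": 46},
  {"dp": [0,0.36,-0.145],"angular": [0,0,0],"gripper": 46},
  {"dp": [0,0.36,-0.145],"angular": [0,0,0],"gripper": 46},
  {"dp": [0,0.33,-0.13],"angular": [0,0,0],"gripper": 46},
  {"dp": [0,0.25,-0.1],"angular": [0,0,0],"gripper": 46},
  {"dp": [0,0.18,-0.07],"angular": [0,0,0],"gripper": 46},
])

```text
clock: 26.5
position: [0.4907, 0.2708, 0.1657]
ee_rot: [0.699, -0.07, 0.708, 0.069]
contact_force: [-0.1, -0.1, -0.9]
width: 0.0524
```

```bash
python3 go.py .4715 .309 .15 101.4 1
```

```text
pos [0.4907 0.2708 0.1657] err mm [-19.2  38.2 -15.7] turn deg [-0.1 -0.8 -0. ] F [-0.1 -0.1 -0.9] w 52.4 t 26.5 q [0.38 0.31 1.63 0.   1.22 0.18]
ang [-0.001, -0.009, -0.0]
[0.132, 0.344, -0.092]
```

Call:
arm_command([
  {"dp": [0,0.12,-0.03],"angular": [0,-0.009,0],"gripper": 46},
  {"dp": [0,0.08,-0.02],"angular": [0,0,0],"gripper": 46},
  {"dp": [0.08,0.04,-0.01],"angular": [0,0,0],"gripper": 46},
  {"dp": [0.1,0,0],"angular": [0,0,0],"gripper": 46},
  {"dp": [0.1,0,0],"angular": [0,0,0],"gripper": 46},
  {"dp": [0.05,0,0],"angular": [0,0,0],"gripper": 46},
  {"dp": [0,0,0],"angular": [0,0,0],"gripper": 46},
  {"dp": [0,0,0],"angular": [0,0,0],"gripper": 46},
])

```text
clock: 27.5
position: [0.4756, 0.2975, 0.1205]
ee_rot: [0.702, -0.07, 0.705, 0.069]
contact_force: [0.5, 0.4, -2.2]
width: 0.0521
```

```bash
python3 go.py .4715 .309 .072 101.4 1
```

```text
pos [0.4756 0.2975 0.1205] err mm [ -4.1  11.5 -48.5] turn deg [-0.1 -0.2  0.1] F [ 0.5  0.4 -2.2] w 52.1 t 27.5 q [ 0.44  0.34  1.7  -0.    1.1   0.24]
ang [-0.001, -0.003, 0.001]
[0.404, 0.101, -0.013]
```

Call:
arm_command([
  {"dp": [0,0.06,-0.01],"angular": [0,-0.003,0],"gripper": 46},
  {"dp": [0.05,0.04,0],"angular": [0,0,0],"gripper": 46},
  {"dp": [0.1,0,0],"angular": [0,0,0],"gripper": 46},
  {"dp": [0.1,0,0],"angular": [0,0,0],"gripper": 46},
  {"dp": [0.08,0,0],"angular": [0,0,0],"gripper": 46},
  {"dp": [0.04,0,0],"angular": [0,0,0],"gripper": 46},
  {"dp": [0,0,0],"angular": [0,0,0],"gripper": 46},
  {"dp": [0,0,0],"angular": [0,0,0],"gripper": 46},
])

```text
clock: 28.5
position: [0.4722, 0.31, 0.0731]
ee_rot: [0.704, -0.07, 0.703, 0.069]
contact_force: [1.0, 0.6, -1.0]
width: 0.0524
```

```bash
python3 go.py .4715 .309 .0575 101.4 1
python3 - <<'E'
from h import *
a=grab("side")["image"][280:420,170:370]; b=grab("scene")["image"][140:280,310:510]
cv2.imwrite("pics/st1.png",np.hstack([cv2.resize(x,(400,280)) for x in (a,b)]))
E
```

```text
pos [0.4722 0.31   0.0731] err mm [ -0.7  -1.  -15.6] turn deg [-0.1  0.1  0.1] F [ 1.   0.6 -1. ] w 52.4 t 28.5 q [ 0.46  0.39  1.76 -0.    0.99  0.26]
ang [-0.001, 0.001, 0.001]
[0.13, -0.007, -0.007]
```

View pics/st1.png

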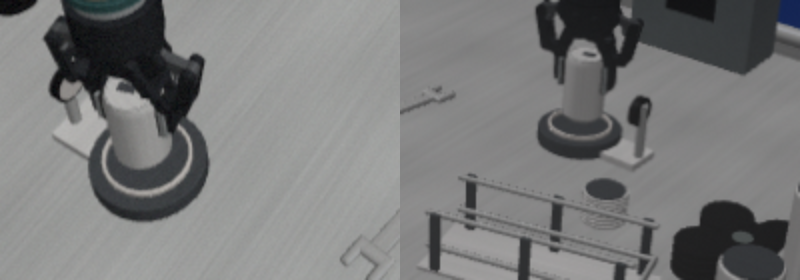

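The can hangs centred over the white ring, the dial is clear of the fingers, and the ends stack hasn't moved. I'll lower it.

Call:
arm_command([
  {"dp": [0.04,0,0],"angular": [0,0,0],"gripper": 46},
  {"dp": [0.04,0,0],"angular": [0,0,0],"gripper": 46},
  {"dp": [0.03,0,0],"angular": [0,0,0],"gripper": 46},
  {"dp": [0.015,0,0],"angular": [0,0,0],"gripper": 46},
  {"dp": [0.01,0,0],"angular": [0,0,0],"gripper": 46},
  {"dp": [0,0,0],"angular": [0,0,0],"gripper": 46},
  {"dp": [0,0,0],"angular": [0,0,0],"gripper": 46},
  {"dp": [0,0,0],"angular": [0,0,0],"gripper": 46},
])

```text
clock: 29.6
position: [0.4729, 0.3103, 0.0576]
ee_rot: [0.705, -0.07, 0.702, 0.069]
contact_force: [0.2, 1.0, -0.5]
width: 0.052
```

Call:
arm_command([
  {"dp": [0.01,0,0],"angular": [0,0,0],"gripper": 46},
  {"dp": [0.008,0,0],"angular": [0,0,0],"gripper": 46},
  {"dp": [0,0,0],"angular": [0,0,0],"gripper": 46},
  {"dp": [0,0,0],"angular": [0,0,0],"gripper": 46},
  {"dp": [0,0,0],"angular": [0,0,0],"gripper": 46},
  {"dp": [0,0,0],"angular": [0,0,0],"gripper": 46},
  {"dp": [0,0,0],"angular": [0,0,0],"gripper": 46},
  {"dp": [0,0,0],"angular": [0,0,0],"gripper": 46},
])

```text
clock: 30.6
position: [0.473, 0.3106, 0.0575]
ee_rot: [0.705, -0.07, 0.702, 0.07]
contact_force: [-0.9, -0.4, 0.7]
width: 0.0523
```

Contact made. I'll open to 74 mm gradually and rise.

Call:
arm_command([
  {"dp": [0,0,0],"angular": [0,0,0],"gripper": 60},
  {"dp": [0,0,0],"angular": [0,0,0],"gripper": 70},
  {"dp": [0,0,0],"angular": [0,0,0],"gripper": 74},
  {"dp": [0,0,0],"angular": [0,0,0],"gripper": 74},
  {"dp": [-0.1,0,0],"angular": [0,0,0],"gripper": 74},
  {"dp": [-0.2,0,0],"angular": [0,0,0],"gripper": 74},
  {"dp": [-0.35,0,0],"angular": [0,0,0],"gripper": 74},
  {"dp": [-0.4,0,0],"angular": [0,0,0],"gripper": 74},
])

```text
clock: 31.6
position: [0.4707, 0.3096, 0.1851]
ee_rot: [0.703, -0.07, 0.704, 0.069]
contact_force: [1.5, 0.5, 0.9]
width: 0.074
```

```bash
python3 go.py .419 -.330 .2 11.4 16
python3 - <<'E'
from h import *
from scipy.optimize import least_squares
I=[]
Q=[];M=[]
for n in("scene","side"):
    d=grab(n);p,ok=cloud(d); p=p[ok]
    def f(c,r,z0,z1,rad):
        q=p[(np.hypot(p[:,0]-c[0],p[:,1]-c[1])<r)&(p[:,2]>z0)&(p[:,2]<z1)]
        return np.round(least_squares(lambda a:np.hypot(q[:,0]-a[0],q[:,1]-a[1])-rad,c,loss="soft_l1",f_scale=.002).x,4),len(q)
    print(n,"can lo",f((.472,.31),.036,.03,.06,.0265),"can hi",f((.472,.31),.036,.065,.095,.0265))
    print("bottle",f((.539,-.338),.035,.04,.085,.027),f((.539,-.338),.03,.124,.152,.0138),"chuck",f((.42,-.332),.025,.045,.08,.013),f((.42,-.332),.025,.09,.125,.013))
E
```

```text
pos [0.4707 0.3096 0.1851] err mm [ -51.7 -639.6   14.9] turn deg [89.9  0.   0.2] F [1.5 0.5 0.9] w 74.0 t 31.6 q [ 0.46  0.29  1.6  -0.    1.25  0.26]
ang [0.062, 0.0, 0.0]
[-0.007, -0.321, -0.092]
[-0.007, -0.329, -0.06]
[-0.007, -0.333, -0.027]
[-0.007, -0.334, 0.006]
[-0.007, -0.332, 0.038]
[-0.007, -0.327, 0.071]
[-0.007, -0.318, 0.102]
[-0.007, -0.307, 0.133]
[-0.007, -0.292, 0.162]
[-0.007, -0.275, 0.19]
[-0.007, -0.255, 0.216]
[-0.008, -0.233, 0.24]
[-0.008, -0.208, 0.262]
[-0.008, -0.181, 0.281]
[-0.008, -0.153, 0.297]
[-0.008, -0.123, 0.311]
scene can lo (array([0.4739, 0.3118]), 206) can hi (array([0.4745, 0.3114]), 219)
bottle (array([ 0.5389, -0.3381]), 585) (array([ 0.5391, -0.338 ]), 203) chuck (array([ 0.4174, -0.3316]), 183) (array([ 0.4171, -0.3321]), 199)
side can lo (array([0.474 , 0.3103]), 279) can hi (array([0.4737, 0.3102]), 296)
bottle (array([ 0.5381, -0.3379]), 299) (array([ 0.5383, -0.3379]), 109) chuck (array([ 0.4167, -0.331 ]), 117) (array([ 0.4165, -0.3312]), 128)
```

The can stands upright at (.474,.311), about 3 mm from the stand's centre. The bottle and chuck are upright on the mat. Next I'll fetch the chuck.

Call:
arm_command([
  {"dp": [-0.05,-0.3,-0.09],"angular": [0.062,0,0],"gripper": 50},
  {"dp": [0,-0.33,-0.06],"angular": [0.062,0,0],"gripper": 50},
  {"dp": [0,-0.335,-0.03],"angular": [0.062,0,0],"gripper": 50},
  {"dp": [0,-0.335,0.005],"angular": [0.062,0,0],"gripper": 50},
  {"dp": [0,-0.33,0.04],"angular": [0.062,0,0],"gripper": 50},
  {"dp": [0,-0.33,0.07],"angular": [0.062,0,0],"gripper": 50},
  {"dp": [0,-0.32,0.1],"angular": [0.062,0,0],"gripper": 50},
  {"dp": [0,-0.31,0.13],"angular": [0.062,0,0],"gripper": 50},
])

```text
clock: 32.7
position: [0.4439, -0.0129, 0.1972]
ee_rot: [0.681, 0.213, 0.67, -0.206]
contact_force: [0.8, 0.2, 0.1]
width: 0.0495
```

```bash
python3 go.py .417 -.3315 .19 11.4 8
```

```text
pos [ 0.4439 -0.0129  0.1972] err mm [ -26.9 -318.6   -7.2] turn deg [44.1  0.3 -1. ] F [0.8 0.2 0.1] w 49.5 t 32.7 q [-0.19  0.09  1.83  0.01  1.2   0.41]
ang [0.061, 0.0, -0.001]
[0.005, -0.29, 0.165]
[0.006, -0.272, 0.192]
[0.006, -0.253, 0.217]
[0.007, -0.231, 0.24]
[0.007, -0.206, 0.261]
[0.007, -0.18, 0.28]
[0.007, -0.153, 0.296]
[0.008, -0.123, 0.309]
```

Call:
arm_command([
  {"dp": [0,-0.29,0.165],"angular": [0.065,0,0],"gripper": 50},
  {"dp": [0,-0.27,0.19],"angular": [0.065,0,0],"gripper": 50},
  {"dp": [0,-0.25,0.22],"angular": [0.065,0,0],"gripper": 50},
  {"dp": [0,-0.23,0.24],"angular": [0.065,0,0],"gripper": 50},
  {"dp": [0,-0.21,0.26],"angular": [0.065,0,0],"gripper": 50},
  {"dp": [0,-0.18,0.28],"angular": [0.06,0,0],"gripper": 50},
  {"dp": [0,-0.1,0.2],"angular": [0.04,0,0],"gripper": 50},
  {"dp": [0,0,0],"angular": [0,0,0],"gripper": 50},
])

```text
clock: 33.7
position: [0.4114, -0.2883, 0.1964]
ee_rot: [0.568, 0.432, 0.559, -0.422]
contact_force: [0.2, -0.0, 0.2]
width: 0.0502
```

```bash
python3 go.py .417 -.3315 .145 11.4 1
```

```text
pos [ 0.4114 -0.2883  0.1964] err mm [  5.6 -43.2 -51.4] turn deg [ 4.3  0.1 -1.1] F [ 0.2 -0.   0.2] w 50.2 t 33.7 q [-0.76  0.18  1.72  0.02  1.22  0.53]
ang [0.048, 0.001, -0.013]
[0.428, -0.062, 0.359]
```

Call:
arm_command([
  {"dp": [0,-0.01,0.12],"angular": [0.045,0,-0.013],"gripper": 50},
  {"dp": [0,-0.01,0.12],"angular": [0,0,0],"gripper": 50},
  {"dp": [0.05,-0.01,0.08],"angular": [0,0,0],"gripper": 50},
  {"dp": [0.1,0,0.02],"angular": [0,0,0],"gripper": 50},
  {"dp": [0.15,0,0],"angular": [0,0,0],"gripper": 50},
  {"dp": [0.08,0,0],"angular": [0,0,0],"gripper": 50},
  {"dp": [0,0,0],"angular": [0,0,0],"gripper": 50},
  {"dp": [0,0,0],"angular": [0,0,0],"gripper": 50},
])

```text
clock: 34.7
position: [0.416, -0.3246, 0.1472]
ee_rot: [0.548, 0.446, 0.551, -0.444]
contact_force: [-0.2, 0.7, -0.2]
width: 0.0501
```

```bash
python3 go.py .417 -.3315 .1 11.4 1
```

```text
pos [ 0.416  -0.3246  0.1472] err mm [  1.   -6.9 -47.2] turn deg [ 0.6 -0.3  0.1] F [-0.2  0.7 -0.2] w 50.1 t 34.7 q [-0.8   0.27  1.73  0.    1.14  0.56]
ang [0.007, -0.004, 0.001]
[0.393, -0.004, 0.06]
```

Call:
arm_command([
  {"dp": [0.05,0,0.06],"angular": [0.007,-0.004,0],"gripper": 50},
  {"dp": [0.15,0,0],"angular": [0,0,0],"gripper": 50},
  {"dp": [0.12,0,0],"angular": [0,0,0],"gripper": 50},
  {"dp": [0.06,0,0],"angular": [0,0,0],"gripper": 50},
  {"dp": [0,0,0],"angular": [0,0,0],"gripper": 40},
  {"dp": [0,0,0],"angular": [0,0,0],"gripper": 33},
  {"dp": [0,0,0],"angular": [0,0,0],"gripper": 18},
  {"dp": [0,0,0],"angular": [0,0,0],"gripper": 18},
], grip_force=70)

```text
clock: 35.7
position: [0.4189, -0.3331, 0.1018]
ee_rot: [0.548, 0.448, 0.545, -0.449]
contact_force: [0.2, 0.8, -3.5]
width: 0.0241
```

```bash
python3 go.py .417 -.3315 .1 11.4 1
```

```text
pos [ 0.4189 -0.3331  0.1018] err mm [-1.9  1.6 -1.8] turn deg [-0.1  0.2 -0.1] F [ 0.2  0.8 -3.5] w 24.1 t 35.7 q [-0.8   0.32  1.79 -0.    1.03  0.57]
ang [-0.001, 0.003, -0.001]
[0.015, -0.013, -0.016]
```

Call:
arm_command([
  {"dp": [-0.05,0,0],"angular": [0,0,0],"gripper": 18},
  {"dp": [-0.12,0,0],"angular": [0,0,0],"gripper": 18},
  {"dp": [-0.2,0,0],"angular": [0,0,0],"gripper": 18},
  {"dp": [-0.25,0,0],"angular": [0,0,0],"gripper": 18},
  {"dp": [-0.22,0,0],"angular": [0,0,0],"gripper": 18},
  {"dp": [-0.12,0,0],"angular": [0,0,0],"gripper": 18},
  {"dp": [0,0,0],"angular": [0,0,0],"gripper": 18},
  {"dp": [0,0,0],"angular": [0,0,0],"gripper": 18},
])

```text
clock: 36.7
position: [0.4174, -0.3327, 0.2212]
ee_rot: [0.548, 0.447, 0.546, -0.45]
contact_force: [-0.5, 0.3, -4.8]
width: 0.0245
```

```bash
python3 go.py .5945 .0213 .215 11.4 10
```

```text
pos [ 0.4174 -0.3327  0.2212] err mm [177.1 354.   -6.2] turn deg [-0.1  0.2  0.1] F [-0.5  0.3 -4.8] w 24.5 t 36.7 q [-0.8   0.22  1.61 -0.    1.31  0.57]
ang [-0.0, 0.0, 0.0]
[0.004, 0.203, -0.26]
```

Call:
arm_command([
  {"dp": [0,0.07,-0.09],"angular": [0,0,0],"gripper": 18},
  {"dp": [0,0.16,-0.2],"angular": [0,0,0],"gripper": 18},
  {"dp": [0,0.22,-0.28],"angular": [0,0,0],"gripper": 18},
  {"dp": [0,0.26,-0.33],"angular": [0,0,0],"gripper": 18},
  {"dp": [0,0.26,-0.33],"angular": [0,0,0],"gripper": 18},
  {"dp": [0,0.26,-0.33],"angular": [0,0,0],"gripper": 18},
  {"dp": [0,0.22,-0.28],"angular": [0,0,0],"gripper": 18},
  {"dp": [0,0.18,-0.22],"angular": [0,0,0],"gripper": 18},
])

```text
clock: 37.7
position: [0.5624, -0.0375, 0.2122]
ee_rot: [0.541, 0.449, 0.551, -0.45]
contact_force: [-0.1, -0.3, -5.2]
width: 0.0238
```

```bash
python3 go.py .5945 .0213 .205 11.4 1
```

```text
pos [ 0.5624 -0.0375  0.2122] err mm [32.1 58.8 -7.2] turn deg [-0.4 -0.5  0.6] F [-0.1 -0.3 -5.2] w 23.8 t 37.7 q [-0.19  0.28  1.55  0.    1.33  1.18]
ang [-0.004, -0.006, 0.007]
[0.06, 0.357, -0.429]
```

Call:
arm_command([
  {"dp": [0,0.1,-0.12],"angular": [-0.004,-0.006,0.007],"gripper": 18},
  {"dp": [0,0.08,-0.1],"angular": [0,0,0],"gripper": 18},
  {"dp": [0,0.06,-0.07],"angular": [0,0,0],"gripper": 18},
  {"dp": [0,0.02,-0.02],"angular": [0,0,0],"gripper": 18},
  {"dp": [0,0,0],"angular": [0,0,0],"gripper": 18},
  {"dp": [0,0,0],"angular": [0,0,0],"gripper": 18},
  {"dp": [0,0,0],"angular": [0,0,0],"gripper": 18},
  {"dp": [0,0,0],"angular": [0,0,0],"gripper": 18},
])

```text
clock: 38.7
position: [0.5847, 0.0097, 0.2087]
ee_rot: [0.545, 0.446, 0.55, -0.449]
contact_force: [0.5, -0.4, -4.5]
width: 0.0238
```

```bash
python3 go.py .5945 .0213 .115 11.4 1
```

```text
pos [0.5847 0.0097 0.2087] err mm [  9.8  11.6 -93.7] turn deg [ 0.1 -0.1  0.4] F [ 0.5 -0.4 -4.5] w 23.8 t 38.7 q [-0.1   0.31  1.52  0.    1.33  1.27]
ang [0.001, -0.002, 0.005]
[0.78, 0.105, -0.076]
```

Call:
arm_command([
  {"dp": [0,0.06,-0.04],"angular": [0,-0.002,0.005],"gripper": 18},
  {"dp": [0,0.045,-0.035],"angular": [0,0,0],"gripper": 18},
  {"dp": [0,0,0],"angular": [0,0,0],"gripper": 18},
  {"dp": [0.05,0,0],"angular": [0,0,0],"gripper": 18},
  {"dp": [0.08,0,0],"angular": [0,0,0],"gripper": 18},
  {"dp": [0.02,0,0],"angular": [0,0,0],"gripper": 18},
  {"dp": [0,0,0],"angular": [0,0,0],"gripper": 18},
  {"dp": [0,0,0],"angular": [0,0,0],"gripper": 18},
])

```text
clock: 39.7
position: [0.5956, 0.0218, 0.1887]
ee_rot: [0.548, 0.447, 0.547, -0.447]
contact_force: [0.6, 0.5, -5.1]
width: 0.0238
```

```bash
python3 go.py .5945 .0213 .115 11.4 1
python3 - <<'E'
from h import *
from scipy.optimize import least_squares
for n in("scene","side"):
    d=grab(n);p,ok=cloud(d); p=p[ok]
    def f(c,r,z0,z1,rad):
        q=p[(np.hypot(p[:,0]-c[0],p[:,1]-c[1])<r)&(p[:,2]>z0)&(p[:,2]<z1)]
        return np.round(least_squares(lambda a:np.hypot(q[:,0]-a[0],q[:,1]-a[1])-rad,c,loss="soft_l1",f_scale=.002).x,4),len(q)
    z=get_state()["position"][2]-.1018
    print(n,"disc",f((.593,.021),.036,z+.008,z+.024,.027),"shank",f((.593,.021),.022,z+.045,z+.085,.013))
E
```

```text
pos [0.5956 0.0218 0.1887] err mm [ -1.1  -0.5 -73.7] turn deg [0.1 0.  0. ] F [ 0.6  0.5 -5.1] w 23.8 t 39.7 q [-0.08  0.33  1.53 -0.    1.28  1.29]
ang [0.001, 0.0, 0.0]
[0.614, -0.009, 0.002]
scene disc (array([0.5941, 0.0231]), 169) shank (array([0.5944, 0.022 ]), 208)
side disc (array([0.5938, 0.0229]), 142) shank (array([0.5939, 0.022 ]), 186)
```

Call:
arm_command([
  {"dp": [0.05,-0.015,0.012],"angular": [0,0,0],"gripper": 18},
  {"dp": [0.1,0,0],"angular": [0,0,0],"gripper": 18},
  {"dp": [0.13,0,0],"angular": [0,0,0],"gripper": 18},
  {"dp": [0.13,0,0],"angular": [0,0,0],"gripper": 18},
  {"dp": [0.1,0,0],"angular": [0,0,0],"gripper": 18},
  {"dp": [0.05,0,0],"angular": [0,0,0],"gripper": 18},
  {"dp": [0,0,0],"angular": [0,0,0],"gripper": 18},
  {"dp": [0,0,0],"angular": [0,0,0],"gripper": 18},
])

```text
clock: 40.8
position: [0.5939, 0.0198, 0.1161]
ee_rot: [0.547, 0.447, 0.548, -0.448]
contact_force: [0.4, -0.1, -5.0]
width: 0.0245
```

```bash
python3 go.py .5938 .0202 .102 11.4 1
```

```text
pos [0.5939 0.0198 0.1161] err mm [ -0.1   0.4 -14.1] turn deg [0.1 0.  0.1] F [ 0.4 -0.1 -5. ] w 24.5 t 40.8 q [-0.08  0.39  1.64 -0.    1.12  1.29]
ang [0.001, 0.0, 0.001]
[0.118, 0.0, -0.003]
```

Call:
arm_command([
  {"dp": [0.04,0,0],"angular": [0,0,0],"gripper": 18},
  {"dp": [0.04,0,0],"angular": [0,0,0],"gripper": 18},
  {"dp": [0.02,0,0],"angular": [0,0,0],"gripper": 18},
  {"dp": [0.01,0,0],"angular": [0,0,0],"gripper": 18},
  {"dp": [0.01,0,0],"angular": [0,0,0],"gripper": 18},
  {"dp": [0,0,0],"angular": [0,0,0],"gripper": 18},
  {"dp": [0,0,0],"angular": [0,0,0],"gripper": 18},
  {"dp": [0,0,0],"angular": [0,0,0],"gripper": 18},
])

```text
clock: 41.8
position: [0.5949, 0.0197, 0.1022]
ee_rot: [0.548, 0.448, 0.547, -0.447]
contact_force: [-0.2, -0.8, -6.5]
width: 0.0241
```

Call:
arm_command([
  {"dp": [0.01,0,0],"angular": [0,0,0],"gripper": 18},
  {"dp": [0.01,0,0],"angular": [0,0,0],"gripper": 18},
  {"dp": [0.005,0,0],"angular": [0,0,0],"gripper": 18},
  {"dp": [0,0,0],"angular": [0,0,0],"gripper": 18},
  {"dp": [0,0,0],"angular": [0,0,0],"gripper": 18},
  {"dp": [0,0,0],"angular": [0,0,0],"gripper": 18},
  {"dp": [0,0,0],"angular": [0,0,0],"gripper": 18},
  {"dp": [0,0,0],"angular": [0,0,0],"gripper": 18},
])

```text
clock: 42.8
position: [0.5955, 0.0199, 0.1018]
ee_rot: [0.549, 0.448, 0.546, -0.446]
contact_force: [-1.4, 0.6, 0.8]
width: 0.0241
```

Call:
arm_command([
  {"dp": [0,0,0],"angular": [0,0,0],"gripper": 50},
  {"dp": [0,0,0],"angular": [0,0,0],"gripper": 50},
  {"dp": [0,0,0],"angular": [0,0,0],"gripper": 50},
  {"dp": [-0.1,0,0],"angular": [0,0,0],"gripper": 50},
  {"dp": [-0.25,0,0],"angular": [0,0,0],"gripper": 50},
  {"dp": [-0.3,0,0],"angular": [0,0,0],"gripper": 50},
  {"dp": [-0.2,0,0],"angular": [0,0,0],"gripper": 50},
  {"dp": [-0.05,0,0],"angular": [0,0,0],"gripper": 50},
])

```text
clock: 43.8
position: [0.5971, 0.0196, 0.2161]
ee_rot: [0.551, 0.449, 0.544, -0.445]
contact_force: [0.6, 0.7, 0.4]
width: 0.0499
```

```bash
python3 go.py .5387 -.338 .205 11.4 1
```

```text
pos [0.5971 0.0196 0.2161] err mm [ -58.4 -357.6  -11.1] turn deg [ 0.1  0.2 -0.6] F [0.6 0.7 0.4] w 49.9 t 43.8 q [-0.08  0.31  1.49 -0.    1.33  1.29]
ang [0.001, 0.002, -0.007]
[0.091, -1.072, 2.823]
```

Call:
arm_command([
  {"dp": [0,-0.08,0.2],"angular": [0,0.002,-0.007],"gripper": 50},
  {"dp": [0,-0.15,0.4],"angular": [0,0,0],"gripper": 50},
  {"dp": [0,-0.18,0.48],"angular": [0,0,0],"gripper": 50},
  {"dp": [0,-0.18,0.48],"angular": [0,0,0],"gripper": 50},
  {"dp": [0,-0.18,0.48],"angular": [0,0,0],"gripper": 50},
  {"dp": [0,-0.15,0.4],"angular": [0,0,0],"gripper": 50},
  {"dp": [0,-0.09,0.25],"angular": [0,0,0],"gripper": 50},
  {"dp": [0,0,0],"angular": [0,0,0],"gripper": 50},
])

```text
clock: 44.8
position: [0.5409, -0.3296, 0.2125]
ee_rot: [0.547, 0.447, 0.549, -0.446]
contact_force: [0.3, 0.7, -0.3]
width: 0.0502
```

```bash
python3 go.py .5387 -.338 .14 11.4 1
```

```text
pos [ 0.5409 -0.3296  0.2125] err mm [ -2.2  -8.4 -72.5] turn deg [ 0.3 -0.2  0.1] F [ 0.3  0.7 -0.3] w 50.2 t 44.8 q [-0.66  0.38  1.4   0.    1.37  0.71]
ang [0.003, -0.002, 0.001]
[0.604, -0.031, 0.067]
```

Call:
arm_command([
  {"dp": [0,-0.03,0.067],"angular": [0.003,-0.002,0],"gripper": 50},
  {"dp": [0,0,0],"angular": [0,0,0],"gripper": 50},
  {"dp": [0.15,0,0],"angular": [0,0,0],"gripper": 50},
  {"dp": [0.2,0,0],"angular": [0,0,0],"gripper": 50},
  {"dp": [0.15,0,0],"angular": [0,0,0],"gripper": 50},
  {"dp": [0.08,0,0],"angular": [0,0,0],"gripper": 50},
  {"dp": [0,0,0],"angular": [0,0,0],"gripper": 50},
  {"dp": [0,0,0],"angular": [0,0,0],"gripper": 50},
])

```text
clock: 45.8
position: [0.5412, -0.3308, 0.1426]
ee_rot: [0.549, 0.446, 0.549, -0.445]
contact_force: [1.0, -0.1, -0.6]
width: 0.05
```

```bash
python3 go.py .5387 -.338 .128 11.4 1
```

```text
pos [ 0.5412 -0.3308  0.1426] err mm [ -2.5  -7.2 -14.6] turn deg [ 0.4 -0.1 -0. ] F [ 1.  -0.1 -0.6] w 50.0 t 45.8 q [-0.66  0.42  1.51  0.    1.21  0.7 ]
ang [0.005, -0.001, -0.001]
[0.122, -0.033, 0.055]
```

Call:
arm_command([
  {"dp": [0.05,-0.033,0.055],"angular": [0.004,0,0],"gripper": 50},
  {"dp": [0.05,0,0],"angular": [0,0,0],"gripper": 50},
  {"dp": [0.02,0,0],"angular": [0,0,0],"gripper": 50},
  {"dp": [0,0,0],"angular": [0,0,0],"gripper": 40},
  {"dp": [0,0,0],"angular": [0,0,0],"gripper": 33},
  {"dp": [0,0,0],"angular": [0,0,0],"gripper": 20},
  {"dp": [0,0,0],"angular": [0,0,0],"gripper": 20},
  {"dp": [0,0,0],"angular": [0,0,0],"gripper": 20},
], grip_force=50)

```text
clock: 46.8
position: [0.539, -0.3391, 0.1288]
ee_rot: [0.548, 0.448, 0.547, -0.447]
contact_force: [-0.1, 0.4, -0.9]
width: 0.0274
```

```bash
python3 go.py .5387 -.338 .128 11.4 1
python3 - <<'E'
from h import *
from scipy.optimize import least_squares
for n in("scene","side"):
    d=grab(n);p,ok=cloud(d); p=p[ok]
    def f(c,r,z0,z1,rad):
        q=p[(np.hypot(p[:,0]-c[0],p[:,1]-c[1])<r)&(p[:,2]>z0)&(p[:,2]<z1)]
        return np.round(least_squares(lambda a:np.hypot(q[:,0]-a[0],q[:,1]-a[1])-rad,c,loss="soft_l1",f_scale=.002).x,4),len(q)
    print(n,"bottle",f((.539,-.338),.035,.03,.085,.027),"chuck",f((.593,.021),.025,.045,.08,.013),f((.593,.021),.025,.095,.125,.013))
E
```

```text
pos [ 0.539  -0.3391  0.1288] err mm [-0.3  1.1 -0.8] turn deg [ 0.   0.  -0.1] F [-0.1  0.4 -0.9] w 27.4 t 46.8 q [-0.67  0.43  1.52  0.    1.18  0.7 ]
ang [0.0, 0.0, -0.002]
[0.007, -0.001, -0.009]
scene bottle (array([ 0.539 , -0.3389]), 704) chuck (array([0.5945, 0.021 ]), 135) (array([0.5944, 0.0212]), 151)
side bottle (array([ 0.5381, -0.3382]), 354) chuck (array([0.5936, 0.0213]), 121) (array([0.5936, 0.0211]), 124)
```

Call:
arm_command([
  {"dp": [-0.1,0,0],"angular": [0,0,0],"gripper": 20},
  {"dp": [-0.2,0,0],"angular": [0,0,0],"gripper": 20},
  {"dp": [-0.25,0,0],"angular": [0,0,0],"gripper": 20},
  {"dp": [-0.25,0,0],"angular": [0,0,0],"gripper": 20},
  {"dp": [-0.15,0,0],"angular": [0,0,0],"gripper": 20},
  {"dp": [0,0.02,-0.1],"angular": [0,0,0],"gripper": 20},
  {"dp": [0,0.04,-0.2],"angular": [0,0,0],"gripper": 20},
  {"dp": [0,0.06,-0.3],"angular": [0,0,0],"gripper": 20},
])

```text
clock: 47.9
position: [0.5361, -0.2621, 0.2429]
ee_rot: [0.544, 0.449, 0.55, -0.448]
contact_force: [0.5, 0.2, -3.3]
width: 0.0272
```

```bash
python3 go.py .5315 .006 .235 11.4 1
```

```text
pos [ 0.5361 -0.2621  0.2429] err mm [ -4.6 268.1  -7.9] turn deg [-0.2 -0.4  0.2] F [ 0.5  0.2 -3.3] w 27.2 t 47.9 q [-0.57  0.31  1.43  0.    1.41  0.8 ]
ang [-0.002, -0.005, 0.003]
[0.081, 0.399, -2.198]
```

Call:
arm_command([
  {"dp": [0,0.065,-0.35],"angular": [0,-0.004,0.003],"gripper": 20},
  {"dp": [0,0.065,-0.35],"angular": [0,0,0],"gripper": 20},
  {"dp": [0,0.065,-0.35],"angular": [0,0,0],"gripper": 20},
  {"dp": [0,0.065,-0.35],"angular": [0,0,0],"gripper": 20},
  {"dp": [0,0.055,-0.3],"angular": [0,0,0],"gripper": 20},
  {"dp": [0,0.035,-0.2],"angular": [0,0,0],"gripper": 20},
  {"dp": [0,0.02,-0.12],"angular": [0,0,0],"gripper": 20},
  {"dp": [0,0,0],"angular": [0,0,0],"gripper": 20},
])

```text
clock: 48.9
position: [0.519, 0.0097, 0.2358]
ee_rot: [0.54, 0.446, 0.557, -0.446]
contact_force: [-0.2, -0.4, -4.1]
width: 0.0272
```

```bash
python3 go.py .5315 .006 .235 11.4 1
```

```text
pos [0.519  0.0097 0.2358] err mm [12.5 -3.7 -0.8] turn deg [ 0.4 -1.   0.9] F [-0.2 -0.4 -4.1] w 27.2 t 48.9 q [-0.12  0.2   1.6   0.01  1.36  1.24]
ang [0.005, -0.012, 0.01]
[0.004, 0.096, 0.052]
```

Call:
arm_command([
  {"dp": [0,0.06,0.03],"angular": [0.005,-0.012,0.01],"gripper": 20},
  {"dp": [0,0.035,0.022],"angular": [0,0,0],"gripper": 20},
  {"dp": [0,0,0],"angular": [0,0,0],"gripper": 20},
  {"dp": [0.03,0,0],"angular": [0,0,0],"gripper": 20},
  {"dp": [0.05,0,0],"angular": [0,0,0],"gripper": 20},
  {"dp": [0.02,0,0],"angular": [0,0,0],"gripper": 20},
  {"dp": [0,0,0],"angular": [0,0,0],"gripper": 20},
  {"dp": [0,0,0],"angular": [0,0,0],"gripper": 20},
])

```text
clock: 49.9
position: [0.5322, 0.0023, 0.2217]
ee_rot: [0.547, 0.448, 0.545, -0.45]
contact_force: [-0.2, 0.1, -3.2]
width: 0.0272
```

```bash
python3 go.py .5315 .006 .138 11.4 1
python3 - <<'E'
from h import *
from scipy.optimize import least_squares
z=get_state()["position"][2]-.1288
for n in("scene","side"):
    d=grab(n);p,ok=cloud(d); p=p[ok]
    q=p[(np.hypot(p[:,0]-.532,p[:,1]-.006)<.035)&(p[:,2]>z+.02)&(p[:,2]<z+.085)]
    print(n,np.round(least_squares(lambda a:np.hypot(q[:,0]-a[0],q[:,1]-a[1])-.027,(.532,.006),loss="soft_l1",f_scale=.002).x,4),len(q))
E
```

```text
pos [0.5322 0.0023 0.2217] err mm [ -0.7   3.7 -83.7] turn deg [-0.3  0.2  0.1] F [-0.2  0.1 -3.2] w 27.2 t 49.9 q [-0.12  0.22  1.61 -0.    1.31  1.25]
ang [-0.003, 0.002, 0.001]
[0.698, 0.001, -0.034]
scene [0.5316 0.0024] 676
side [0.5314 0.0025] 614
```

Call:
arm_command([
  {"dp": [0,0.001,-0.032],"angular": [-0.003,0.002,0],"gripper": 20},
  {"dp": [0.08,0,0],"angular": [0,0,0],"gripper": 20},
  {"dp": [0.15,0,0],"angular": [0,0,0],"gripper": 20},
  {"dp": [0.18,0,0],"angular": [0,0,0],"gripper": 20},
  {"dp": [0.15,0,0],"angular": [0,0,0],"gripper": 20},
  {"dp": [0.08,0,0],"angular": [0,0,0],"gripper": 20},
  {"dp": [0,0,0],"angular": [0,0,0],"gripper": 20},
  {"dp": [0,0,0],"angular": [0,0,0],"gripper": 20},
])

```text
clock: 51.0
position: [0.5318, 0.0068, 0.1417]
ee_rot: [0.547, 0.448, 0.547, -0.448]
contact_force: [0.1, 0.2, -3.0]
width: 0.0272
```

```bash
python3 go.py .5315 .006 .129 11.4 1
```

```text
pos [0.5318 0.0068 0.1417] err mm [ -0.3  -0.8 -12.7] turn deg [ 0.  0. -0.] F [ 0.1  0.2 -3. ] w 27.2 t 51.0 q [-0.12  0.28  1.74 -0.    1.12  1.25]
ang [0.0, 0.0, -0.0]
[0.106, -0.004, 0.006]
```

Call:
arm_command([
  {"dp": [0.04,-0.004,0.006],"angular": [0,0,0],"gripper": 20},
  {"dp": [0.03,0,0],"angular": [0,0,0],"gripper": 20},
  {"dp": [0.02,0,0],"angular": [0,0,0],"gripper": 20},
  {"dp": [0.01,0,0],"angular": [0,0,0],"gripper": 20},
  {"dp": [0.01,0,0],"angular": [0,0,0],"gripper": 20},
  {"dp": [0,0,0],"angular": [0,0,0],"gripper": 20},
  {"dp": [0,0,0],"angular": [0,0,0],"gripper": 20},
  {"dp": [0,0,0],"angular": [0,0,0],"gripper": 20},
])

```text
clock: 52.0
position: [0.5327, 0.0058, 0.1293]
ee_rot: [0.549, 0.448, 0.546, -0.447]
contact_force: [0.6, -0.6, -3.3]
width: 0.0275
```

Call:
arm_command([
  {"dp": [0.01,0,0],"angular": [0,0,0],"gripper": 20},
  {"dp": [0.01,0,0],"angular": [0,0,0],"gripper": 20},
  {"dp": [0.005,0,0],"angular": [0,0,0],"gripper": 20},
  {"dp": [0,0,0],"angular": [0,0,0],"gripper": 20},
  {"dp": [0,0,0],"angular": [0,0,0],"gripper": 20},
  {"dp": [0,0,0],"angular": [0,0,0],"gripper": 20},
  {"dp": [0,0,0],"angular": [0,0,0],"gripper": 20},
  {"dp": [0,0,0],"angular": [0,0,0],"gripper": 20},
])

```text
clock: 53.0
position: [0.5341, 0.006, 0.1288]
ee_rot: [0.55, 0.449, 0.545, -0.446]
contact_force: [0.0, 1.4, 0.6]
width: 0.027
```

Contact made. I'll release and rise.

Call:
arm_command([
  {"dp": [0,0,0],"angular": [0,0,0],"gripper": 50},
  {"dp": [0,0,0],"angular": [0,0,0],"gripper": 50},
  {"dp": [0,0,0],"angular": [0,0,0],"gripper": 50},
  {"dp": [-0.1,0,0],"angular": [0,0,0],"gripper": 50},
  {"dp": [-0.25,0,0],"angular": [0,0,0],"gripper": 50},
  {"dp": [-0.35,0,0],"angular": [0,0,0],"gripper": 50},
  {"dp": [-0.3,0,0],"angular": [0,0,0],"gripper": 50},
  {"dp": [-0.1,0,0],"angular": [0,0,0],"gripper": 50},
])

```text
clock: 54.0
position: [0.5334, 0.0058, 0.2664]
ee_rot: [0.55, 0.449, 0.544, -0.446]
contact_force: [-0.9, -0.8, 0.4]
width: 0.0499
```

Call:
arm_command([
  {"dp": [0,-0.2,0.2],"angular": [0,0,0],"gripper": 50},
  {"dp": [0,-0.3,0.3],"angular": [0,0,0],"gripper": 50},
  {"dp": [0,-0.2,0.2],"angular": [0,0,0],"gripper": 50},
  {"dp": [0,0,0],"angular": [0,0,0],"gripper": 50},
  {"dp": [0,0,0],"angular": [0,0,0],"gripper": 50},
  {"dp": [0,0,0],"angular": [0,0,0],"gripper": 50},
  {"dp": [0,0,0],"angular": [0,0,0],"gripper": 50},
  {"dp": [0,0,0],"angular": [0,0,0],"gripper": 50},
])

```text
clock: 55.0
position: [0.4671, -0.0928, 0.2644]
ee_rot: [0.551, 0.449, 0.546, -0.444]
contact_force: [0.3, 0.2, 0.3]
width: 0.0498
```

```bash
python3 - <<'E'
from h import *
from scipy.optimize import least_squares
I=[]
for n in("scene","side"):
    d=grab(n);p,ok=cloud(d); p=p[ok]; I.append(d["image"])
    def f(c,r,z0,z1,rad):
        q=p[(np.hypot(p[:,0]-c[0],p[:,1]-c[1])<r)&(p[:,2]>z0)&(p[:,2]<z1)]
        return np.round(least_squares(lambda a:np.hypot(q[:,0]-a[0],q[:,1]-a[1])-rad,c,loss="soft_l1",f_scale=.002).x,4).tolist()
    print(n,"bottle",f((.532,.006),.035,.04,.085,.027),f((.532,.006),.03,.124,.152,.0138),"chuck",f((.593,.021),.025,.095,.125,.013),"can",f((.474,.31),.036,.03,.06,.0265),"ends",f((.602,.165),.035,.008,.035,.027),"tape",f((.496,-.164),.035,.008,.03,.028))
cv2.imwrite("pics/end.png",np.hstack([I[0][140:340,240:540],cv2.resize(I[1][170:400,170:400],(200,200))]))
E
```

```text
scene bottle [0.533, 0.0063] [0.5332, 0.0061] chuck [0.5939, 0.0215] can [0.4741, 0.3119] ends [0.6008, 0.1671] tape [0.4989, -0.1656]
side bottle [0.5327, 0.0068] [0.5325, 0.0067] chuck [0.5937, 0.0214] can [0.4739, 0.3104] ends [0.6005, 0.1663] tape [0.4961, -0.1611]
```

View pics/end.png

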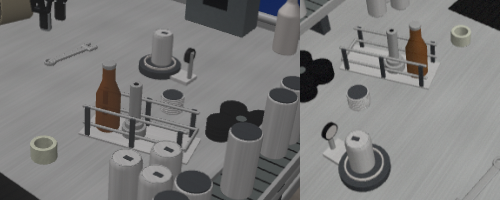

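The final views show the can upright in the ring, the bottle and chuck upright in the lane, the ends and tape in place, and the gripper clear of everything. I'm handing the job in.

```bash
python3 -c "from rig import sign_off; print(sign_off())"
```

```text
the job is handed in; nothing more can be done
None
```

The job is done and handed in at about 55 s of the 141 s allowed; sign-off gives no verdict. I moved the bottle and then the chuck to the mat, stood the can in the gauge ring, and put the chuck and then the bottle back in the lane.

| Thing | Last check, both fixed cameras |
|---|---|
| Bottle | upright, about 1 mm from where it started |
| Chuck | about 1.5 mm from where it started |
| Can | inside the ring, 1–3.5 mm from the stand's centre |
| Can ends and tape | within 1 mm of their first measurement |

The gripper was clear of everything at hand-in.

- **Stand centre:** my two fits of it differed by about 2 mm. I aimed at the white ring, and the can is within the 13 mm limit by either fit.
- **Chuck grip:** the gripper read about 24 mm on the 26 mm shank. The chuck did not slip, and it was upright when last checked after being set back.
- **Tape fits:** the two cameras disagreed by about 4 mm on the tape, by the same amount before and after.

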